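Take down the milk can and close its lid lock ring

ROBOT

A 6-joint arm with a two-finger parallel gripper is mounted at the origin on the work surface. World frame = base frame: x ahead of the robot, y to its left, z up, the work surface at z = 0. Lengths are in m, angles in rad, forces in N, time in s.
With the tool pointing down it reaches from about 0.325 to 0.9 m from the base axis. Payload 3.5 kg.
Tool frame: the origin (TCP) lies at the very end of the fingers, on their centre line; the grasp point (between the pads) lies 19 mm behind it; z points along the fingers, y is the direction in which the jaws open and shut (so a half turn about z gives the same grasp; the last joint's range is limited). The gripper opens to 85 mm and grips with 20 to 120 N. Pads are 22 mm wide; open, the fingers measure 114 mm over their backs; the gripper's body (76 mm by 85 mm) begins 54 mm behind the grasp point. The pads swing forward as they close: fully open they stand 13 mm farther back than shut.
Start: joints at [1.116, 0.276, -0.026, 1.268, 0, 1.467], TCP at [0.215, 0.587, 0.231] pointing down, gripper open.
Joint ranges: [-3.12, 3.12], [-0.85, 1.88], [-1.08, 1.24], [-1.95, 2.15], [-1.57, 1.53], [-3.14, 3.14]. Speed limits (rad/s): [2.57, 2.57, 3.14, 3.14, 3.14, 3.14].

INTERFACE

Orientations are given as a 3x3 rotation matrix whose columns are the frame's x, y, z axes.
In Python, from workcell import arm, eyes, workorder gives the robot as it stands. The module is installed in compiled form; this text tells all that it offers.
- The arm moves only by the shell command python3 -m jog 'ROWS' [FORCE]. ROWS is JSON, a list of rows, each an object of numbers: "tx", "ty", "tz": the shift along the tool's x, y, z in m; "ax", "ay", "az": the turn, a rotation vector about the tool's x, y, z in rad; "hand": the closure, from 0 (fully open) to 1 (shut). In form: [{"tx": .., "ty": .., "tz": .., "ax": .., "ay": .., "az": .., "hand": ..}, ...]. A call has 1 to 8 rows; each row shifts and turns the commanded pose from where the row before left it, along the tool's axes as they then stand; what a row does not reach is not made up. A row lasts 1/12 s, in which the tool goes at most 41.7 mm and 7.16 degrees, less where a joint would pass 70% of its speed; a pose out of reach is approached as far as the arm can. A call is refused whole if a number of a shift passes 0.0417 or a number of a turn 0.125, either way. A call with a gripper value outside its range is refused whole. The fingers move at their own pace and stop on an object; FORCE is the grip in N (left out, the last holds). Time passes only in rows, so rows that do not move let the fingers close. It gives the time, the measured TCP pose, the force and the opening at its end, in the units of the state.
- arm.get_obs(): the state, without advancing time (a new reading comes with each control period).
- eyes.camera(name): name is "side" or "top"; returns the picture (420x560x3 uint8, red, green, blue); there is no depth.
- eyes.get_calibration(name): a dict with "fx", "fy", "cx", "cy" (pixels), "eye" and "rotation" of the camera in the world. Camera axes: x right, y up, looking along -z (the intrinsics and any distortion apply to the point x, -y, -z); pixel columns grow to the right and rows downward; lengths in m; the calibration is good to about 2 mm. A picture is of the moment at which its call begins. get_calibration takes no time and is no camera call.
- workorder.hand_in(): hands the job in, once; it reports no verdict.
The state is a dict: "t": time; "qpos": joint angles; "dq": joint speeds; "effort": joint torques, N m; "eef_pos": TCP position; "orientation": TCP orientation; "ft_force": force on the tool from outside, world axes, zero at the start; "moment": the same for the moment, N m; "width": finger opening in m.
Only numpy, scipy, OpenCV 4.12 (cv2) and the standard library are available. Lean on these libraries where they do the work, as an engineer would, in place of code of your own. Each camera call takes 0.05 s, during which the arm holds its last target.

TASK

The clean steel milk can is hanging by its bail from the hook of the stand, lid on but with the lid's lock ring still open. Lift it off the hook without dragging on it, stand it upright on the round wooden board without dropping or tipping it, and then turn the lock ring clockwise until its pointer lines up with the raised locked mark on the can's shoulder. Let go of the can at the end and leave the other kitchen things where they are.

Things in the scene. Friction and masses are not known exactly. Their poses are not given: they have to be found in the camera images.
- stand: fixed dark steel hanging stand: base 190 x 120 x 10 mm, an upright 14 mm rod 293 mm high and one arm with an upturned hook. Origin: on the table straight below the hook's seat. x points level from the hook to the upright (at x = +105 mm); the base spans x -70 to +120, y -60 to +60 mm. The hook's tip is on the -x side: the can comes away towards -x once lifted past the tip.
- hook_seat (a point): top of the hook's 10 mm round bar at its lowest place, where the kink of the bail rests; 267 mm above the table. The arm rises gently by 10 mm from there back to the upright.
- hook_tip (a point): very top of the hook's upturned tip, 32 mm above the seat and 24 mm from it towards the stand's -x. What hangs there must be lifted 35 mm or more (45 mm is safe) before it is moved towards -x. The bail's legs pass either side of the hook: draw the can about 90 mm off before moving it sideways, or a leg catches on the tip.
- board: round wooden board lying on the table, 200 mm in diameter, 14 mm thick, does not move; the origin is the centre of its underside.
- can: the steel milk can with bail and ring: 112 mm in diameter, 168 mm high to the top of the lid, 0.6 to 0.85 kg. Origin: centre of its underside; z up its axis. It starts hanging upright, its x, y along the stand's, underside 28 mm above the table. Body up to 105 mm, conical shoulder up to 130 mm, then a neck with the lock ring and domed lid. Bail ears at y = +/-53 to 71 mm, 103 mm up.
- can_mid (a point): point on the can's axis half-way up (84 mm above its underside), axes as the can's.
- bail_top (a point): middle of the bail, level with its straight top bars, 235 mm above the can's underside while the bail is up. The bail is a round steel bar 8 mm thick, an arch 132 mm wide; its top runs along the can's y. Its middle 28 mm are kinked 10 mm upwards and hang on the hook; from 14 to 53 mm either side of this point it is straight and level.
- bail_left (a point): centre of the bail's straight bar 37 mm from bail_top on the can's +y side: grip it here from above, beside the hook, fingers closing along the can's x. Gripped firmly (60 N or more) off centre like this it carries the can nearly level; gripped lightly the can tilts up to 10 degrees.
- bail_right (a point): the same on the can's -y side.
- bail (a joint): angle of the bail about the can's y, rad: 0 upright, positive towards the can's +x, stops at -2.0 and 2.0. It swings almost freely: let go more than about 0.2 rad off upright it falls to that side and lies at the stop, below the shoulder and clear of the ring; within about 0.05 rad of upright it may stay standing, in the way of the ring.
- ring (a joint): angle of the lock ring, rad, growing clockwise seen from above: 0 fully open, 1.15 with the pointer exactly at the locked mark, end stop at 1.45 (too far). Friction about 0.08 N m; it stays where it is left. The can does not turn on the board when the ring is turned with care.
- ring_mid (a point): centre of the lock ring, on the can's axis 148 mm above its underside: a fluted aluminium collar 62 mm in diameter, 24 mm high, the lid rising 8 mm above it. Grip it across its diameter from above at this height or a few mm higher, fingers clear of the pointer; below it the shoulder is a cone (130 mm up at radius 27 mm, 112 mm at 50 mm). Its axes turn with the ring.
- pointer_tip (a point): outer end of the ring's pointer, a flat tapering tab 14 mm wide and 6 mm thick that stands out from the lower edge of the ring to 53 mm from the can's axis, 139 mm above the can's underside.
- lock_mark (a point): the locked mark: top of a raised radial rib on the can's shoulder, 17 mm long and 8 mm wide, its middle 47.5 mm from the can's axis, 130 mm above the can's underside; it lies at -30 degrees from the can's x axis (towards -y). The ring is locked when the pointer lies straight over it.
- press: aluminium tortilla press, 190 mm plates, closed, lever folded over the top, 77 mm high, 1.9 kg, loose on the table; origin under its centre. Bystander.
- pots: stack of two blue enamel pots with lids, 170 mm in diameter, 200 mm high, loose; origin under its centre. Bystander.
- jar: glass jar with a steel screw cap, 90 mm in diameter, 150 mm high, loose; origin under its centre. Bystander.
- spoon: wooden spoon, 260 mm long, lying on the table along its own x; origin under its middle. Bystander.
Mind the look-alikes: they are no part of the job. Leave any yellow look-alike of the can alone.

How it is judged:
On the way, in this order (a step that is already met when the one before it is completed fails the run):
1. the can is off the hook, lifted past its tip and drawn away from it (horizontal distance between bail_top and hook_seat above 0.05 m), for 0.1 s.
2. the can stands upright on the board with the fingers off it, the ring not yet locked (horizontal distance between can and board below 0.05 m and angle between can's own z axis and vertical below 0.05 rad and contact force between can and board above 2 N and contact force between the fingers and can below 0.05 N and value of joint ring below 1.05 rad), for 0.2 s.
At the end, for the whole second after the job is handed in: The can stands upright (within 3 degrees) and at rest on the board, its whole base on the wood (axes within 50 mm), and the ring's pointer is within 0.1 rad (about 5 mm at its tip) of the locked mark (value of joint ring between 1.05 and 1.25 rad and horizontal distance between can and board below 0.05 m and angle between can's own z axis and vertical below 0.05 rad and contact force between can and board above 2 N and linear speed of can below 0.02 m/s); the robot touches nothing.
It fails at once if the can is dragged against the hook or stand (over 40 N) (contact force between can and stand above 40 N).
It fails at once if the can is dropped (falls faster than 0.45 m/s out of the fingers, about 25 mm or more) or banged on the board (over 120 N) ((linear speed of can above 0.45 m/s and contact force between the fingers and can below 0.05 N) or contact force between can and board above 120 N).
It fails at once if the can is tipped by more than 35 degrees (angle between can's own z axis and vertical above 0.61 rad).
It fails at once if a bystander (press, pots, jar or spoon) is pushed more than 25 mm or knocked over (distance of any of press, pots, jar, spoon from where it was at the start of the episode above 0.025 m).
It also fails if it takes over 67 s, if anything falls off the work surface, if the arm or the gripper's body presses on something with over 40 N, if the wrist force passes 120 N, or if a joint passes its speed limit or range.

## Working session

There is one attempt and no reset: what is moved stays moved. The work goes in short steps, Python scripts to look and compute and a shell command to move; the robot and the scene stay as the last step left them, time stands still between calls to the robot, and variables do not carry over. Pictures are saved under pics/ and viewed, and the job is handed in when it is done.

```bash
mkdir -p pics; ls
python3 - <<'E'
from workcell import arm, eyes
import cv2,json
o=arm.get_obs()
for k,v in o.items(): print(k,v)
for n in("side","top"):
    cv2.imwrite(f"pics/{n}0.png",eyes.camera(n)[:,:,::-1])
    print(n,eyes.get_calibration(n))
E
```

```text
pics
t 0.0
qpos [ 1.11555970e+00  2.77128879e-01 -2.78920353e-02  1.26796359e+00
 -2.54166430e-05  1.46736972e+00]
dq [ 0.00026413  0.00066814 -0.00068809 -0.00019454 -0.00160189  0.00046204]
effort [-7.46234332e-05 -4.45508373e+01  2.95201099e+01  1.63040170e-02
 -9.19642798e-05 -2.67667147e-06]
eef_pos [0.21506549 0.58601299 0.23015697]
orientation [[-9.38750438e-01  3.44596479e-01 -9.39259326e-04]
 [ 3.44597701e-01  9.38748379e-01 -1.97650376e-03]
 [ 2.00631933e-04 -2.17911037e-03 -9.99997606e-01]]
ft_force [ 0.78191806 -0.36766605 -0.05475876]
moment [0.00094574 0.00822231 0.04116345]
width 0.08531808009218161
side {'fx': 518.6032461410854, 'fy': 518.6032461410854, 'cx': 272.94157336352026, 'cy': 216.33899190629424, 'eye': array([ 0.14794544, -0.97339343,  1.27093114]), 'rotation': array([[ 0.91821145,  0.28479521, -0.27528061],
       [-0.39597166,  0.64298301, -0.65557554],
       [-0.00970402,  0.71096029,  0.7031652 ]])}
top {'fx': 399.2090661437936, 'fy': 399.2090661437936, 'cx': 281.1690564704688, 'cy': 206.3036399608025, 'eye': array([0.42501761, 0.00839334, 1.22811991]), 'rotation': array([[ 0.02576307,  0.99076552, -0.1331163 ],
       [-0.99947142,  0.02288748, -0.02308753],
       [-0.01982764,  0.13364074,  0.99083148]])}
```

View pics/side0.png

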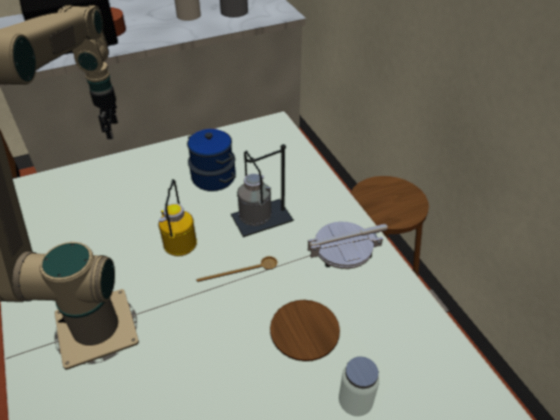

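View pics/top0.png

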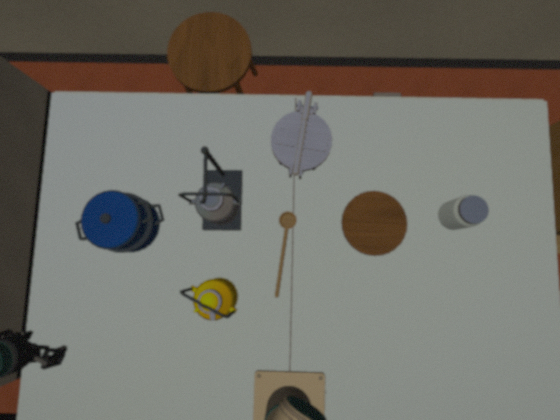

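The side picture shows the steel can hanging on the stand at (255,195) and the yellow look-alike standing at (178,232). In the top picture the steel can is at (213,203), the yellow one at (212,299), and the round board at (374,223). The steel can is on the hook, so it is the one meant. I'll confirm that in enlarged crops.

```bash
cat > h.py <<'E'
import numpy as np
from workcell import eyes,arm
def proj(n,P):
    c=eyes.get_calibration(n); P=np.atleast_2d(P)
    p=(P-c['eye'])@c['rotation']
    return np.c_[c['cx']+c['fx']*p[:,0]/-p[:,2], c['cy']-c['fy']*p[:,1]/-p[:,2]]
def ray(n,u,v,z):
    c=eyes.get_calibration(n)
    d=c['rotation']@np.array([(u-c['cx'])/c['fx'],-(v-c['cy'])/c['fy'],-1])
    return c['eye']+d*(z-c['eye'][2])/d[2]
E
python3 - <<'E'
import cv2
def crop(f,x,y,w,h,s,o):
    im=cv2.imread(f)[y:y+h,x:x+w]; cv2.imwrite(o,cv2.resize(im,None,fx=s,fy=s,interpolation=cv2.INTER_CUBIC))
crop("pics/side0.png",220,130,100,115,5,"pics/side0c.png")
crop("pics/top0.png",165,130,130,110,5,"pics/top0c.png")
from h import *
for b in [("top",374,223),("side",305,330)]: print(ray(*b,0.014))
E
```

```text
[ 0.54347826 -0.24665352  0.014     ]
[ 0.54220384 -0.25663029  0.014     ]
```

View pics/side0c.png

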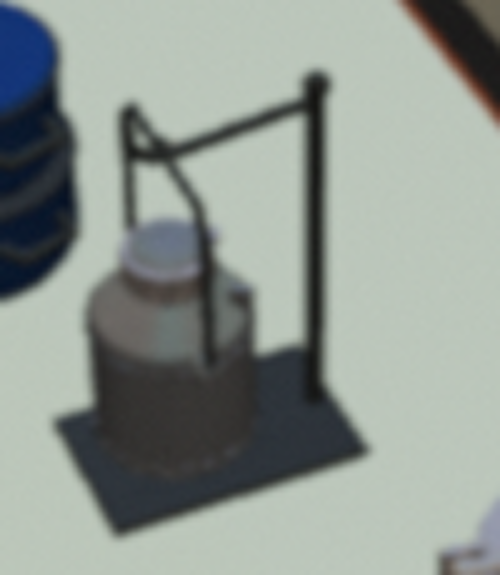

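View pics/top0c.png

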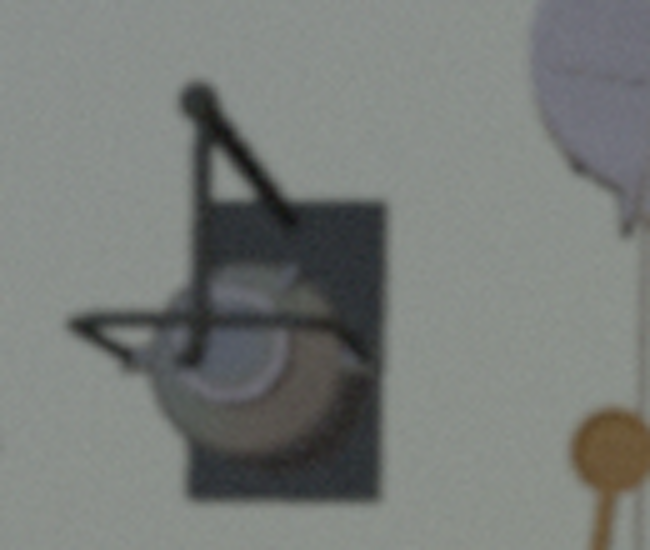

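```bash
cat > fit.py <<'E'
from h import *
from scipy.optimize import least_squares
import cv2
T=[((.12,-.06,.01),(242.2,170.6)),((-.07,-.06,.01),(241.2,229.8)),((-.07,.06,.01),(202.8,229.4)),((.105,0,.01),(223.4,174)),((.105,0,.293),(204.6,149.4)),((-.024,0,.299),(203.4,201.6))]
S=[((-.07,.06,.01),(231,214.8)),((-.07,-.06,.01),(243.6,236.8)),((.12,-.06,.01),(293.4,220)),((.105,0,.01),(282.8,209)),((.105,0,.293),(283.2,146))]
def W(p,L):
    c,s=np.cos(p[2]),np.sin(p[2]); L=np.array(L)
    return L@np.array([[c,s,0],[-s,c,0],[0,0,1]])+[p[0],p[1],0]
def res(p,k="both"):
    r=[]
    if k!="side": r.append(proj("top",W(p,[a for a,_ in T]))-[b for _,b in T])
    if k!="top": r.append(proj("side",W(p,[a for a,_ in S]))-[b for _,b in S])
    return np.vstack(r).ravel()
for k in("both","top","side"):
    q=least_squares(res,[.58,.2,0],args=(k,),loss="soft_l1"); print(k,q.x.round(4)); print(q.fun.reshape(-1,2).round(1).tolist())
p=least_squares(res,[.58,.2,0],loss="soft_l1").x
for n,L in dict(seat=(0,0,.267),bt=(0,0,.263),bl=(0,.037,.263),br=(0,-.037,.263),tip=(-.024,0,.299)).items():
    w=W(p,[L]); print(n,w.round(4),proj("top",w).round(1),proj("side",w).round(1))
a=np.linspace(0,2*np.pi,60)
for n,lo in (("top",(374,223)),("side",(305,330))):
    im=cv2.cvtColor(cv2.imread(f"pics/{n}0.png"),cv2.COLOR_BGR2HSV)
    m=cv2.inRange(im,(3,90,40),(22,255,200)); 
    nb,l,st,ce=cv2.connectedComponentsWithStats(m); i=l[lo[1],lo[0]]; print(n,st[i],ce[i])
    c=max(cv2.findContours((l==i).astype(np.uint8),0,1)[0],key=cv2.contourArea)
    P=np.array([ray(n,u,v,.014 if n=='top' else .01) for u,v in c[:,0]])
    e=least_squares(lambda q:np.hypot(P[:,0]-q[0],P[:,1]-q[1])-q[2],[.54,-.25,.1],loss='soft_l1',f_scale=.002); print(e.x)
E
python3 fit.py
```

```text
both [0.581  0.2162 0.0245]
[[0.8, -1.3], [0.9, 0.3], [0.3, 0.7], [0.3, 0.1], [0.1, -0.3], [-0.7, -0.1], [-1.1, -1.0], [-0.6, -0.2], [0.8, -0.6], [-0.1, 0.7], [-0.2, -1.6]]
top [0.5809 0.217  0.0217]
[[0.6, -1.2], [0.6, 0.4], [-0.1, 0.7], [0.1, 0.1], [-0.1, -0.2], [-1.0, -0.0]]
side [0.5807 0.2133 0.0289]
[[-1.0, -0.4], [-0.2, 0.4], [1.1, -0.2], [0.1, 1.2], [0.1, -1.2]]
seat [[0.581  0.2162 0.267 ]] [[205.8 193.7]] [[252.4 160. ]]
bt [[0.581  0.2162 0.263 ]] [[206.1 194. ]] [[252.4 161. ]]
bl [[0.5801 0.2532 0.263 ]] [[191.2 194. ]] [[247.8 154.3]]
br [[0.5819 0.1792 0.263 ]] [[221.1 193.9]] [[257.2 167.8]]
tip [[0.557  0.2156 0.299 ]] [[202.7 201.5]] [[244.7 153.8]]
top [ 342  192   64   63 3151] [373.92192955 222.80831482]
[ 0.54503136 -0.246245    0.0947914 ]
side [ 271  300   68   61 3233] [304.50850603 329.93535416]
[ 0.54408094 -0.24940582  0.09666962]
```

```bash
python3 - <<'E'
from h import *
print("yellow base side(178,252)->",ray("side",178,248,0.0)," top can lid",ray("top",210,299,.16), "yellow bail ends",ray("top",183,291,.235),ray("top",234,317,.235))
print("pots lid top",ray("top",112,219,.19),ray("side",210,140,.195))
print("jar",ray("top",472,210,.15),ray("side",361,368,.15))
print("press",ray("top",301,141,.06)," spoon",ray("top",288,219,.01),ray("top",278,296,.01))
E
python3 - <<'E'
# plan from start to above bail_right
import sys; sys.path.insert(0,'.')
from h import *
from scipy.spatial.transform import Rotation as R
o=arm.get_obs(); Rm=o['orientation']
print(Rm.T@(np.array([.582,.179,.345])-o['eef_pos']))
E
```

```text
yellow base side(178,252)-> [0.30117388 0.20201071 0.        ]  top can lid [0.31852071 0.21392862 0.16      ] yellow bail ends [0.34333998 0.26688874 0.235     ] [0.28493505 0.138965   0.235     ]
pots lid top [0.52043449 0.47753623 0.19      ] [0.51856852 0.46449045 0.195     ]
jar [ 0.57169309 -0.48127975  0.15      ] [ 0.57521338 -0.48177394  0.15      ]
press [ 0.78205499 -0.01908621  0.06      ]  spoon [0.54989495 0.01482704 0.01      ] [0.31797004 0.03927796 0.01      ]
[-0.48471862 -0.25592804 -0.11434303]
```

```bash
python3 -m jog '[{"tx":-0.03,"ty":-0.016,"tz":-0.0143},{"tx":-0.03,"ty":-0.016,"tz":-0.0143},{"tx":-0.03,"ty":-0.016,"tz":-0.0143},{"tx":-0.03,"ty":-0.016,"tz":-0.0143},{"tx":-0.03,"ty":-0.016,"tz":-0.0143},{"tx":-0.03,"ty":-0.016,"tz":-0.0143},{"tx":-0.03,"ty":-0.016,"tz":-0.0143},{"tx":-0.03,"ty":-0.016,"tz":-0.0143}]' 100
python3 -m jog '[{"tx":-0.03,"ty":-0.016},{"tx":-0.03,"ty":-0.016},{"tx":-0.03,"ty":-0.016},{"tx":-0.03,"ty":-0.016},{"tx":-0.03,"ty":-0.016},{"tx":-0.03,"ty":-0.016},{"tx":-0.03,"ty":-0.016},{"az":0.12}]'
python3 -m jog '[{"az":0.12},{"az":0.12},{"az":0.12},{"az":0.12},{"az":0.12},{"az":0.12},{"az":0.12},{"az":0.12}]'
python3 -m jog '[{"az":0.114},{}]'
```

```text
$[0]: bad value
$[0]: bad value
$[0]: bad value
$[0]: bad value
```

```bash
python3 -m jog '[{"tx":-0.03,"ty":-0.016,"tz":-0.0143,"ax":0,"ay":0,"az":0,"hand":0}]' 100
```

```text
t: 0.18
eef_pos: [0.2347, 0.5621, 0.2417]
orientation: [[-0.94, 0.34, -0.005], [0.34, 0.94, -0.004], [0.003, -0.005, -1.0]]
ft_force: [1.3, 0.0, -0.8]
width: 0.0852
```

All the keys are needed in every row, so I'll write them all out.

```bash
python3 -m jog '[{"tx":-0.03,"ty":-0.016,"tz":-0.0143,"ax":0,"ay":0,"az":0,"hand":0},{"tx":-0.03,"ty":-0.016,"tz":-0.0143,"ax":0,"ay":0,"az":0,"hand":0},{"tx":-0.03,"ty":-0.016,"tz":-0.0143,"ax":0,"ay":0,"az":0,"hand":0},{"tx":-0.03,"ty":-0.016,"tz":-0.0143,"ax":0,"ay":0,"az":0,"hand":0},{"tx":-0.03,"ty":-0.016,"tz":-0.0143,"ax":0,"ay":0,"az":0,"hand":0},{"tx":-0.03,"ty":-0.016,"tz":-0.0143,"ax":0,"ay":0,"az":0,"hand":0},{"tx":-0.03,"ty":-0.016,"tz":-0.0143,"ax":0,"ay":0,"az":0,"hand":0}]'
python3 -m jog '[{"tx":-0.03,"ty":-0.016,"tz":0,"ax":0,"ay":0,"az":0,"hand":0},{"tx":-0.03,"ty":-0.016,"tz":0,"ax":0,"ay":0,"az":0,"hand":0},{"tx":-0.03,"ty":-0.016,"tz":0,"ax":0,"ay":0,"az":0,"hand":0},{"tx":-0.03,"ty":-0.016,"tz":0,"ax":0,"ay":0,"az":0,"hand":0},{"tx":-0.03,"ty":-0.016,"tz":0,"ax":0,"ay":0,"az":0,"hand":0},{"tx":-0.03,"ty":-0.016,"tz":0,"ax":0,"ay":0,"az":0,"hand":0},{"tx":-0.03,"ty":-0.016,"tz":0,"ax":0,"ay":0,"az":0,"hand":0},{"tx":0,"ty":0,"tz":0,"ax":0,"ay":0,"az":0.12,"hand":0}]'
python3 -m jog '[{"tx":0,"ty":0,"tz":0,"ax":0,"ay":0,"az":0.12,"hand":0},{"tx":0,"ty":0,"tz":0,"ax":0,"ay":0,"az":0.12,"hand":0},{"tx":0,"ty":0,"tz":0,"ax":0,"ay":0,"az":0.12,"hand":0},{"tx":0,"ty":0,"tz":0,"ax":0,"ay":0,"az":0.12,"hand":0},{"tx":0,"ty":0,"tz":0,"ax":0,"ay":0,"az":0.12,"hand":0},{"tx":0,"ty":0,"tz":0,"ax":0,"ay":0,"az":0.12,"hand":0},{"tx":0,"ty":0,"tz":0,"ax":0,"ay":0,"az":0.12,"hand":0},{"tx":0,"ty":0,"tz":0,"ax":0,"ay":0,"az":0.12,"hand":0}]'
python3 -m jog '[{"tx":0,"ty":0,"tz":0,"ax":0,"ay":0,"az":0.114,"hand":0},{"tx":0,"ty":0,"tz":0,"ax":0,"ay":0,"az":0,"hand":0}]'
```

```text
t: 0.77
eef_pos: [0.3971, 0.3823, 0.3459]
orientation: [[-0.939, 0.344, -0.001], [0.344, 0.939, -0.001], [0.0, -0.001, -1.0]]
ft_force: [1.1, 0.2, -0.5]
width: 0.0852
t: 1.43
eef_pos: [0.5585, 0.202, 0.3444]
orientation: [[-0.888, 0.46, 0.001], [0.46, 0.888, -0.002], [-0.002, -0.002, -1.0]]
ft_force: [0.0, 1.1, 1.0]
width: 0.0854
t: 2.1
eef_pos: [0.5548, 0.2062, 0.345]
orientation: [[-0.133, 0.991, -0.001], [0.991, 0.133, -0.0], [-0.0, -0.001, -1.0]]
ft_force: [-0.4, -1.2, 0.7]
width: 0.0855
t: 2.27
eef_pos: [0.5548, 0.2063, 0.3451]
orientation: [[-0.023, 1.0, -0.001], [1.0, 0.023, -0.0], [-0.0, -0.001, -1.0]]
ft_force: [0.6, 0.2, 0.3]
width: 0.0855
```

```bash
cat >> h.py <<'E'
def to(P,yaw=None):
    o=arm.get_obs(); Rm=o['orientation']
    print("t",round(float(o['t']),2),"q",o['qpos'].round(3),"p",np.array(o['eef_pos']).round(4),"w",round(float(o['width']),4))
    print("tool shift",(Rm.T@(np.array(P)-o['eef_pos'])).round(4))
    y=np.arctan2(Rm[1,1],Rm[0,1]); print("tool y yaw",round(y,4), "tilt",Rm[:2,2].round(4), "az" , None if yaw is None else round(y-yaw,4))
E
python3 -c "
from h import *
to([.582,.179,.345],.0245)"
```

```text
t 2.27 q [0.247 0.183 0.091 1.481 0.    1.794] p [0.5548 0.2063 0.3451] w 0.0855
tool shift [-0.0279  0.0266  0.    ]
tool y yaw 0.0231 tilt [-0.0012 -0.0003] az -0.0014
```

```bash
python3 -m jog '[{"tx":-0.014,"ty":0.0133,"tz":0,"ax":0,"ay":0,"az":0,"hand":0},{"tx":-0.014,"ty":0.0133,"tz":0,"ax":0,"ay":0,"az":0,"hand":0},{"tx":0,"ty":0,"tz":0.03,"ax":0,"ay":0,"az":0,"hand":0},{"tx":0,"ty":0,"tz":0.02,"ax":0,"ay":0,"az":0,"hand":0},{"tx":0,"ty":0,"tz":0,"ax":0,"ay":0,"az":0,"hand":0}]'
python3 - <<'E'
from h import *
import cv2
to([.582,.179,.244])
for n,(x,y,w,h) in dict(side=(200,100,130,120),top=(150,130,140,120)).items():
    im=eyes.camera(n)[:,:,::-1]; cv2.imwrite(f"pics/{n}1.png",cv2.resize(im[y:y+h,x:x+w],None,fx=5,fy=5,interpolation=2))
E
```

```text
t: 2.68
eef_pos: [0.5797, 0.1781, 0.2902]
orientation: [[-0.027, 1.0, -0.009], [1.0, 0.027, -0.002], [-0.002, -0.009, -1.0]]
ft_force: [-1.2, -0.2, -1.1]
width: 0.0856
t 2.68 q [0.192 0.226 0.033 1.387 0.    1.735] p [0.5797 0.1781 0.2902] w 0.0856
tool shift [0.0009 0.0028 0.0462]
tool y yaw 0.0271 tilt [-0.0094 -0.0018] az None
```

View pics/side1.png

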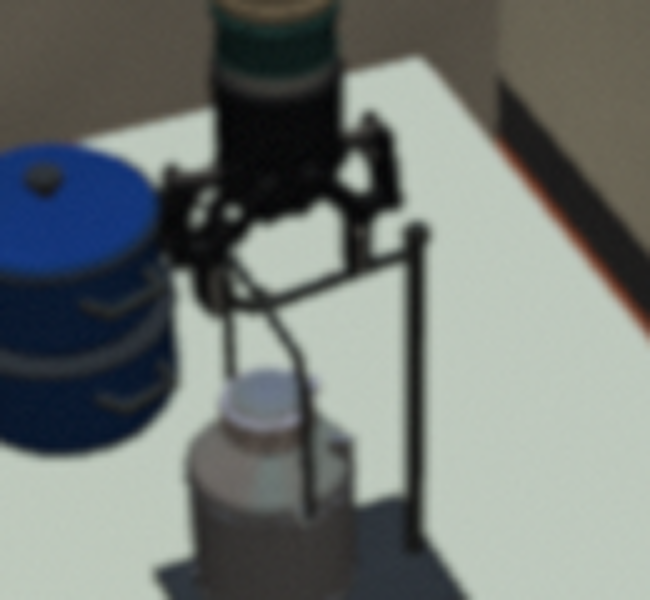

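View pics/top1.png

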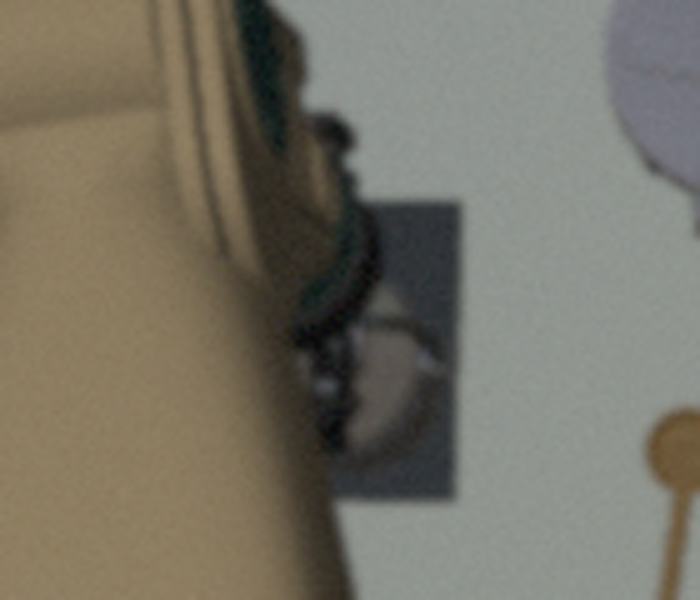

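```bash
python3 -m jog '[{"tx":0,"ty":0,"tz":0.015,"ax":0,"ay":0,"az":0,"hand":0},{"tx":0,"ty":0,"tz":0.015,"ax":0,"ay":0,"az":0,"hand":0},{"tx":0,"ty":0,"tz":0.01,"ax":0,"ay":0,"az":0,"hand":0},{"tx":0,"ty":0,"tz":0.008,"ax":0,"ay":0,"az":0,"hand":0},{"tx":0,"ty":0,"tz":0,"ax":0,"ay":0,"az":0,"hand":0},{"tx":0,"ty":0,"tz":0,"ax":0,"ay":0,"az":0,"hand":0}]'
python3 -c "
from h import *
to([.582,.179,.244],.0245)"
```

```text
t: 3.28
eef_pos: [0.5825, 0.1792, 0.2481]
orientation: [[-0.026, 1.0, 0.0], [1.0, 0.026, 0.0], [0.0, 0.0, -1.0]]
ft_force: [-0.1, -0.7, 0.5]
width: 0.0853
t 3.28 q [ 0.192  0.241 -0.037  1.293 -0.     1.738] p [0.5825 0.1792 0.2481] w 0.0853
tool shift [-0.0001 -0.0005  0.0041]
tool y yaw 0.0255 tilt [0.0001 0.    ] az 0.001
```

```bash
python3 -m jog '[{"tx":0,"ty":0,"tz":0.004,"ax":0,"ay":0,"az":0,"hand":0.4},{"tx":0,"ty":0,"tz":0,"ax":0,"ay":0,"az":0,"hand":0.8},{"tx":0,"ty":0,"tz":0,"ax":0,"ay":0,"az":0,"hand":1},{"tx":0,"ty":0,"tz":0,"ax":0,"ay":0,"az":0,"hand":1},{"tx":0,"ty":0,"tz":0,"ax":0,"ay":0,"az":0,"hand":1},{"tx":0,"ty":0,"tz":0,"ax":0,"ay":0,"az":0,"hand":1},{"tx":0,"ty":0,"tz":0,"ax":0,"ay":0,"az":0,"hand":1},{"tx":0,"ty":0,"tz":0,"ax":0,"ay":0,"az":0,"hand":1}]' 100
python3 -m jog '[{"tx":0,"ty":0,"tz":0,"ax":0,"ay":0,"az":0,"hand":1},{"tx":0,"ty":0,"tz":0,"ax":0,"ay":0,"az":0,"hand":1},{"tx":0,"ty":0,"tz":0,"ax":0,"ay":0,"az":0,"hand":1},{"tx":0,"ty":0,"tz":0,"ax":0,"ay":0,"az":0,"hand":1}]' 100
```

```text
t: 3.95
eef_pos: [0.5822, 0.179, 0.2439]
orientation: [[-0.025, 1.0, -0.0], [1.0, 0.025, 0.0], [0.0, -0.0, -1.0]]
ft_force: [-1.0, -0.6, 1.0]
width: 0.0048
t: 4.28
eef_pos: [0.5822, 0.179, 0.2438]
orientation: [[-0.025, 1.0, -0.0], [1.0, 0.025, 0.0], [0.0, -0.0, -1.0]]
ft_force: [-2.6, -0.1, 2.1]
width: 0.0047
```

The width of 4.7 mm is less than the 8 mm bar, so the grip is doubtful. I'll look before lifting.

Run:
```python
from h import *
import cv2
im=eyes.camera("side")[:,:,::-1]; cv2.imwrite("pics/side2.png",cv2.resize(im[120:210,215:315],None,fx=6,fy=6,interpolation=2))
for P in ([.582,.179,.244],[.582,.179,.263]): print((proj("side",P)-[215,120])*6)
print(arm.get_obs()['ft_force'],arm.get_obs()['moment'])
```

```text
[[254.52722782 316.02488098]]
[[253.37939445 287.27403526]]
[-2.43602453 -0.68667966  1.58508657] [-0.0531715   0.39359829  0.06881142]
```

View pics/side2.png

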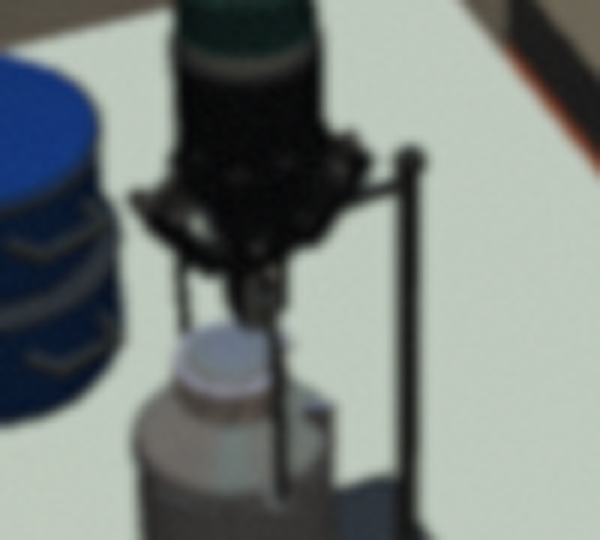

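The fingers sit around the near bar at about (258,300). I'll try a small lift and watch the force.

```bash
python3 -m jog '[{"tx":0,"ty":0,"tz":-0.003,"ax":0,"ay":0,"az":0,"hand":1},{"tx":0,"ty":0,"tz":-0.003,"ax":0,"ay":0,"az":0,"hand":1},{"tx":0,"ty":0,"tz":-0.003,"ax":0,"ay":0,"az":0,"hand":1},{"tx":0,"ty":0,"tz":-0.003,"ax":0,"ay":0,"az":0,"hand":1},{"tx":0,"ty":0,"tz":0,"ax":0,"ay":0,"az":0,"hand":1},{"tx":0,"ty":0,"tz":0,"ax":0,"ay":0,"az":0,"hand":1}]' 110
python3 -c "
from h import *
to([.582,.179,.244],.0245);print(arm.get_obs()['moment'])"
```

```text
t: 4.83
eef_pos: [0.5825, 0.179, 0.2556]
orientation: [[-0.025, 1.0, 0.0], [1.0, 0.025, -0.0], [-0.0, 0.0, -1.0]]
ft_force: [0.0, 0.7, -5.8]
width: 0.004
t 4.83 q [ 0.192  0.238 -0.025  1.308 -0.     1.738] p [0.5825 0.179  0.2556] w 0.004
tool shift [ 0.     -0.0005  0.0116]
tool y yaw 0.0249 tilt [ 0.     -0.0001] az 0.0004
[-0.27992794 -0.01323841  0.02157402]
```

```bash
python3 -m jog '[{"tx":0,"ty":0,"tz":-0.006,"ax":0,"ay":0,"az":0,"hand":1},{"tx":0,"ty":0,"tz":-0.006,"ax":0,"ay":0,"az":0,"hand":1},{"tx":0,"ty":0,"tz":-0.006,"ax":0,"ay":0,"az":0,"hand":1},{"tx":0,"ty":0,"tz":-0.006,"ax":0,"ay":0,"az":0,"hand":1},{"tx":0,"ty":0,"tz":-0.006,"ax":0,"ay":0,"az":0,"hand":1},{"tx":0,"ty":0,"tz":-0.006,"ax":0,"ay":0,"az":0,"hand":1},{"tx":0,"ty":0,"tz":-0.006,"ax":0,"ay":0,"az":0,"hand":1},{"tx":0,"ty":0,"tz":0,"ax":0,"ay":0,"az":0,"hand":1}]'
python3 - <<'E'
from h import *
import cv2
im=eyes.camera("side")[:,:,::-1]; cv2.imwrite("pics/side3.png",cv2.resize(im[100:250,205:325],None,fx=4,fy=4,interpolation=2))
E
```

```text
t: 5.5
eef_pos: [0.5833, 0.1792, 0.2998]
orientation: [[-0.025, 1.0, 0.003], [1.0, 0.025, 0.001], [0.001, 0.003, -1.0]]
ft_force: [0.4, 0.6, -5.7]
width: 0.0042
```

View pics/side3.png

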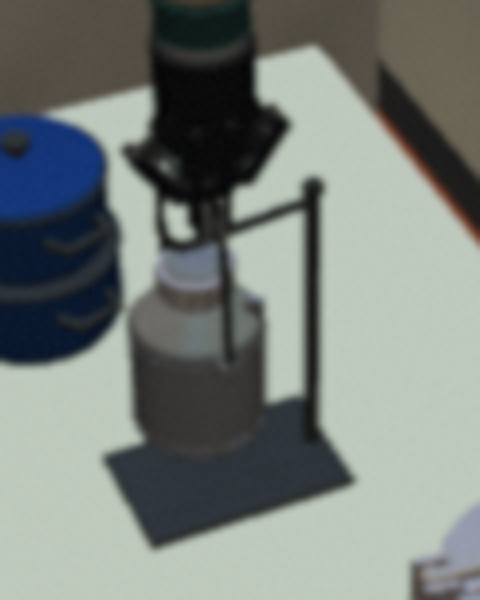

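The can hangs level, lifted about 56 mm, and the lid is close under the hook bar. I'll lower 6 mm and then draw it off towards -x.

```bash
python3 -m jog '[{"tx":0,"ty":-0.001,"tz":0.006,"ax":0,"ay":0,"az":0,"hand":1},{"tx":0,"ty":-0.003,"tz":0,"ax":0,"ay":0,"az":0,"hand":1},{"tx":0,"ty":-0.006,"tz":0,"ax":0,"ay":0,"az":0,"hand":1},{"tx":0,"ty":-0.009,"tz":0,"ax":0,"ay":0,"az":0,"hand":1},{"tx":0,"ty":-0.01,"tz":0,"ax":0,"ay":0,"az":0,"hand":1},{"tx":0,"ty":-0.01,"tz":0,"ax":0,"ay":0,"az":0,"hand":1},{"tx":0,"ty":-0.01,"tz":0,"ax":0,"ay":0,"az":0,"hand":1},{"tx":0,"ty":-0.01,"tz":0,"ax":0,"ay":0,"az":0,"hand":1}]'
python3 -m jog '[{"tx":0,"ty":-0.01,"tz":0,"ax":0,"ay":0,"az":0,"hand":1},{"tx":0,"ty":-0.01,"tz":0,"ax":0,"ay":0,"az":0,"hand":1},{"tx":0,"ty":-0.009,"tz":0,"ax":0,"ay":0,"az":0,"hand":1},{"tx":0,"ty":-0.006,"tz":0,"ax":0,"ay":0,"az":0,"hand":1},{"tx":0,"ty":-0.004,"tz":0,"ax":0,"ay":0,"az":0,"hand":1},{"tx":0,"ty":-0.002,"tz":0,"ax":0,"ay":0,"az":0,"hand":1},{"tx":0,"ty":0,"tz":0,"ax":0,"ay":0,"az":0,"hand":1},{"tx":0,"ty":0,"tz":0,"ax":0,"ay":0,"az":0,"hand":1}]'
python3 - <<'E'
from h import *
import cv2
to([.545,-.285,.30],.0245)
im=eyes.camera("side")[:,:,::-1]; cv2.imwrite("pics/side4.png",cv2.resize(im[100:250,165:325],None,fx=4,fy=4,interpolation=2))
E
```

```text
t: 6.22
eef_pos: [0.522, 0.1776, 0.2919]
orientation: [[-0.025, 1.0, -0.0], [1.0, 0.025, 0.0], [0.0, -0.0, -1.0]]
ft_force: [0.3, 0.9, -6.5]
width: 0.0044
t: 6.88
eef_pos: [0.4828, 0.1766, 0.2918]
orientation: [[-0.025, 1.0, 0.001], [1.0, 0.025, 0.0], [0.0, 0.001, -1.0]]
ft_force: [-0.2, 0.3, -6.6]
width: 0.0042
t 6.88 q [ 0.225  0.052 -0.167  1.352 -0.     1.771] p [0.4828 0.1766 0.2918] w 0.0042
tool shift [-0.463   0.0506 -0.0082]
tool y yaw 0.0249 tilt [0.0007 0.0001] az 0.0004
```

View pics/side4.png

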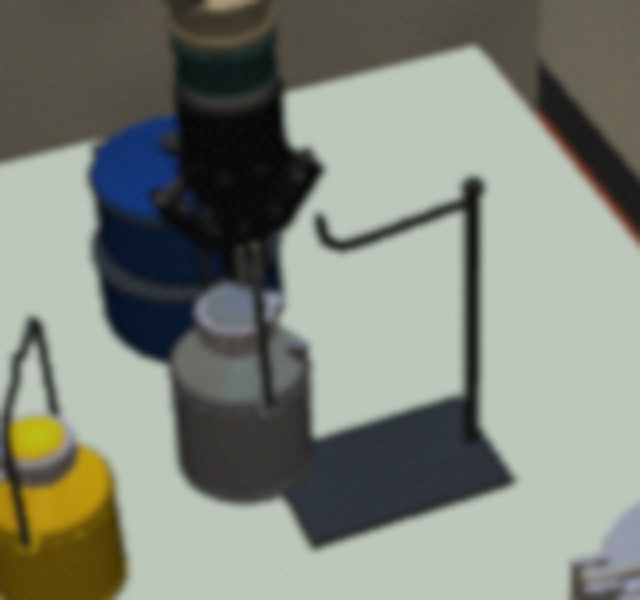

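```bash
python3 -m jog '[{"tx":-0.003,"ty":0,"tz":0,"ax":0,"ay":0,"az":0,"hand":1},{"tx":-0.007,"ty":0,"tz":0,"ax":0,"ay":0,"az":0,"hand":1},{"tx":-0.011,"ty":0,"tz":0,"ax":0,"ay":0,"az":0,"hand":1},{"tx":-0.015,"ty":0,"tz":0,"ax":0,"ay":0,"az":0,"hand":1},{"tx":-0.018,"ty":0,"tz":0,"ax":0,"ay":0,"az":0,"hand":1},{"tx":-0.02,"ty":0,"tz":0,"ax":0,"ay":0,"az":0,"hand":1},{"tx":-0.02,"ty":0,"tz":0,"ax":0,"ay":0,"az":0,"hand":1},{"tx":-0.02,"ty":0.001,"tz":0,"ax":0,"ay":0,"az":0,"hand":1}]'
python3 -m jog '[{"tx":-0.02,"ty":0.002,"tz":0,"ax":0,"ay":0,"az":0,"hand":1},{"tx":-0.02,"ty":0.003,"tz":0,"ax":0,"ay":0,"az":0,"hand":1},{"tx":-0.02,"ty":0.004,"tz":0,"ax":0,"ay":0,"az":0,"hand":1},{"tx":-0.02,"ty":0.005,"tz":0,"ax":0,"ay":0,"az":0,"hand":1},{"tx":-0.02,"ty":0.005,"tz":0,"ax":0,"ay":0,"az":0,"hand":1},{"tx":-0.02,"ty":0.005,"tz":0,"ax":0,"ay":0,"az":0,"hand":1},{"tx":-0.02,"ty":0.005,"tz":0,"ax":0,"ay":0,"az":0,"hand":1},{"tx":-0.02,"ty":0.005,"tz":0,"ax":0,"ay":0,"az":0,"hand":1}]'
python3 -m jog '[{"tx":-0.02,"ty":0.005,"tz":0,"ax":0,"ay":0,"az":0,"hand":1},{"tx":-0.02,"ty":0.004,"tz":0,"ax":0,"ay":0,"az":0,"hand":1},{"tx":-0.02,"ty":0.003,"tz":0,"ax":0,"ay":0,"az":0,"hand":1},{"tx":-0.02,"ty":0.002,"tz":0,"ax":0,"ay":0,"az":0,"hand":1},{"tx":-0.02,"ty":0.001,"tz":0,"ax":0,"ay":0,"az":0,"hand":1},{"tx":-0.018,"ty":0,"tz":0,"ax":0,"ay":0,"az":0,"hand":1},{"tx":-0.015,"ty":0,"tz":0,"ax":0,"ay":0,"az":0,"hand":1},{"tx":-0.011,"ty":0,"tz":0,"ax":0,"ay":0,"az":0,"hand":1}]'
python3 -m jog '[{"tx":-0.008,"ty":0,"tz":0,"ax":0,"ay":0,"az":0,"hand":1},{"tx":-0.004,"ty":0,"tz":0,"ax":0,"ay":0,"az":0,"hand":1},{"tx":0,"ty":0,"tz":0,"ax":0,"ay":0,"az":0,"hand":1},{"tx":0,"ty":0,"tz":0,"ax":0,"ay":0,"az":0,"hand":1},{"tx":0,"ty":0,"tz":0,"ax":0,"ay":0,"az":0,"hand":1},{"tx":0,"ty":0,"tz":0,"ax":0,"ay":0,"az":0,"hand":1}]'
python3 - <<'E'
from h import *
import cv2
to([.545,-.285,.25],.0245)
im=eyes.camera("side")[:,:,::-1]; cv2.imwrite("pics/side5.png",cv2.resize(im[180:380,230:430],None,fx=3,fy=3,interpolation=2))
im=eyes.camera("top")[:,:,::-1]; cv2.imwrite("pics/top5.png",cv2.resize(im[140:300,310:470],None,fx=3,fy=3,interpolation=2))
E
```

```text
t: 7.6
eef_pos: [0.486, 0.0606, 0.2917]
orientation: [[-0.025, 1.0, -0.0], [1.0, 0.025, -0.001], [-0.001, -0.0, -1.0]]
ft_force: [0.2, -0.3, -6.1]
width: 0.0043
t: 8.27
eef_pos: [0.5241, -0.0988, 0.2918]
orientation: [[-0.024, 1.0, 0.0], [1.0, 0.024, -0.001], [-0.001, 0.0, -1.0]]
ft_force: [0.0, 0.5, -6.8]
width: 0.0041
t: 8.93
eef_pos: [0.5425, -0.2425, 0.2916]
orientation: [[-0.023, 1.0, -0.0], [1.0, 0.023, -0.001], [-0.001, -0.0, -1.0]]
ft_force: [0.8, 0.6, -6.0]
width: 0.0044
t: 9.43
eef_pos: [0.5432, -0.2512, 0.2918]
orientation: [[-0.026, 1.0, -0.0], [1.0, 0.026, 0.0], [0.0, -0.0, -1.0]]
ft_force: [0.3, -0.5, -5.2]
width: 0.0044
t 9.43 q [-0.541  0.205  0.009  1.375  0.     1.003] p [ 0.5432 -0.2512  0.2918] w 0.0044
tool shift [-0.0338  0.001   0.0418]
tool y yaw 0.026 tilt [-0.0001  0.0004] az 0.0015
```

View pics/side5.png

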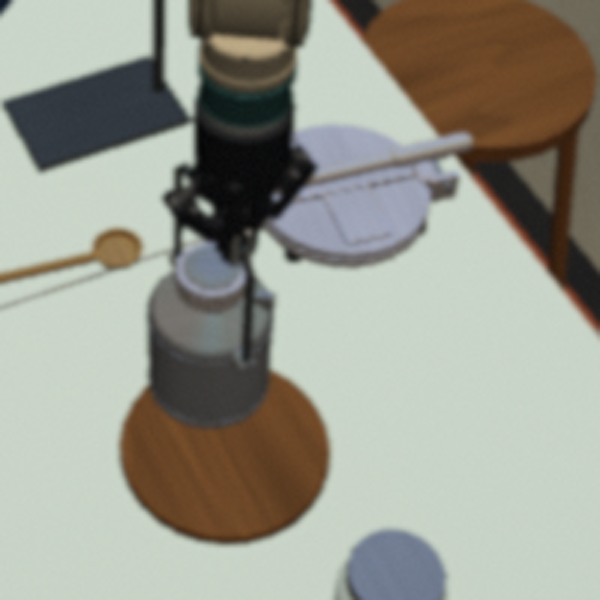

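View pics/top5.png

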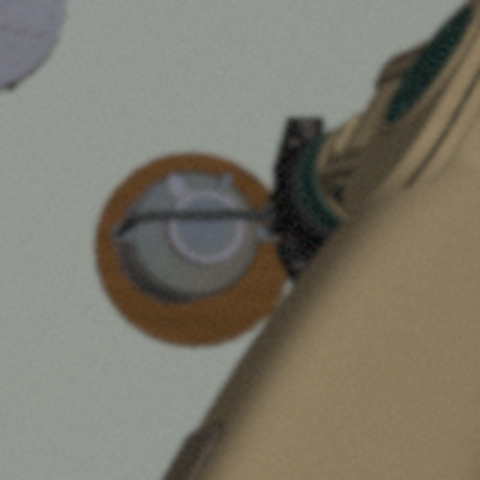

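```bash
python3 -m jog '[{"tx":-0.003,"ty":0,"tz":0.002,"ax":0,"ay":0,"az":0,"hand":1},{"tx":-0.006,"ty":0,"tz":0.004,"ax":0,"ay":0,"az":0,"hand":1},{"tx":-0.008,"ty":0.001,"tz":0.006,"ax":0,"ay":0,"az":0,"hand":1},{"tx":-0.008,"ty":0,"tz":0.008,"ax":0,"ay":0,"az":0,"hand":1},{"tx":-0.006,"ty":0,"tz":0.009,"ax":0,"ay":0,"az":0,"hand":1},{"tx":-0.003,"ty":0,"tz":0.009,"ax":0,"ay":0,"az":0,"hand":1},{"tx":0,"ty":0,"tz":0.007,"ax":0,"ay":0,"az":0,"hand":1},{"tx":0,"ty":0,"tz":0.005,"ax":0,"ay":0,"az":0,"hand":1}]'
python3 -m jog '[{"tx":0,"ty":0,"tz":0.003,"ax":0,"ay":0,"az":0,"hand":1},{"tx":0,"ty":0,"tz":0,"ax":0,"ay":0,"az":0,"hand":1},{"tx":0,"ty":0,"tz":0,"ax":0,"ay":0,"az":0,"hand":1},{"tx":0,"ty":0,"tz":0,"ax":0,"ay":0,"az":0,"hand":1}]'
python3 - <<'E'
from h import *
import cv2
to([.545,-.285,.230],.0245)
im=eyes.camera("side")[:,:,::-1]; cv2.imwrite("pics/side6.png",cv2.resize(im[220:370,250:400],None,fx=4,fy=4,interpolation=2))
im=eyes.camera("top")[:,:,::-1]; cv2.imwrite("pics/top6.png",cv2.resize(im[160:280,310:440],None,fx=4,fy=4,interpolation=2))
E
```

```text
t: 10.2
eef_pos: [0.5442, -0.2858, 0.2396]
orientation: [[-0.024, 1.0, -0.002], [1.0, 0.024, 0.002], [0.002, -0.002, -1.0]]
ft_force: [-1.6, 0.9, -6.0]
width: 0.0043
t: 10.53
eef_pos: [0.5454, -0.286, 0.2394]
orientation: [[-0.025, 1.0, 0.001], [1.0, 0.025, -0.001], [-0.001, 0.001, -1.0]]
ft_force: [-0.2, 0.1, -6.1]
width: 0.0044
t 10.53 q [-0.588  0.256 -0.037  1.278  0.     0.957] p [ 0.5454 -0.286   0.2394] w 0.0044
tool shift [ 0.001  -0.0004  0.0094]
tool y yaw 0.0254 tilt [ 0.001  -0.0006] az 0.0009
```

View pics/side6.png

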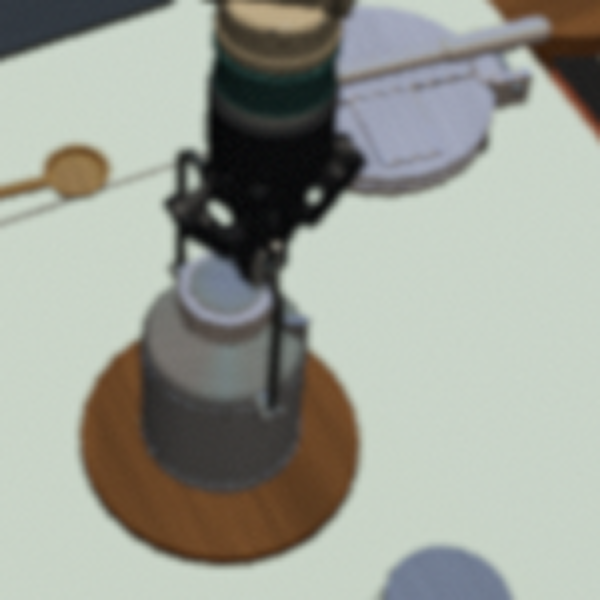

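View pics/top6.png

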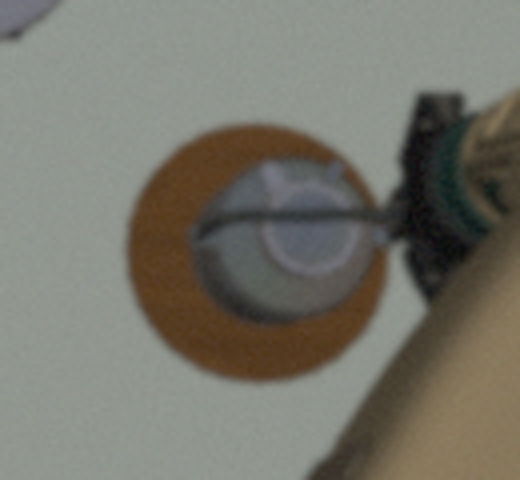

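```bash
python3 -m jog '[{"tx":0,"ty":0,"tz":0.0015,"ax":0,"ay":0,"az":0,"hand":1},{"tx":0,"ty":0,"tz":0.0015,"ax":0,"ay":0,"az":0,"hand":1},{"tx":0,"ty":0,"tz":0.0015,"ax":0,"ay":0,"az":0,"hand":1},{"tx":0,"ty":0,"tz":0.0015,"ax":0,"ay":0,"az":0,"hand":1},{"tx":0,"ty":0,"tz":0,"ax":0,"ay":0,"az":0,"hand":1}]'
python3 -m jog '[{"tx":0,"ty":0,"tz":0.001,"ax":0,"ay":0,"az":0,"hand":1},{"tx":0,"ty":0,"tz":0.001,"ax":0,"ay":0,"az":0,"hand":1},{"tx":0,"ty":0,"tz":0,"ax":0,"ay":0,"az":0,"hand":1}]'
python3 -m jog '[{"tx":0,"ty":0,"tz":0.001,"ax":0,"ay":0,"az":0,"hand":1},{"tx":0,"ty":0,"tz":0,"ax":0,"ay":0,"az":0,"hand":1}]'
```

```text
t: 11.05
eef_pos: [0.545, -0.2863, 0.2327]
orientation: [[-0.025, 1.0, 0.0], [1.0, 0.025, -0.0], [-0.0, 0.0, -1.0]]
ft_force: [-0.4, -0.1, -4.9]
width: 0.0045
t: 11.3
eef_pos: [0.5458, -0.2872, 0.2322]
orientation: [[-0.025, 1.0, 0.002], [1.0, 0.025, -0.003], [-0.003, 0.002, -1.0]]
ft_force: [-0.5, -1.6, 0.1]
width: 0.0044
t: 11.47
eef_pos: [0.5462, -0.2877, 0.2319]
orientation: [[-0.025, 1.0, 0.003], [1.0, 0.025, -0.004], [-0.004, 0.003, -1.0]]
ft_force: [-0.8, -3.3, 5.6]
width: 0.0046
```

```bash
python3 -m jog '[{"tx":0,"ty":0,"tz":-0.0015,"ax":0,"ay":0,"az":0,"hand":1},{"tx":0,"ty":0,"tz":0,"ax":0,"ay":0,"az":0,"hand":1},{"tx":0,"ty":0,"tz":0,"ax":0,"ay":0,"az":0,"hand":1}]' 20
python3 -m jog '[{"tx":0,"ty":-0.0065,"tz":0.0002,"ax":0,"ay":0,"az":0,"hand":1},{"tx":0,"ty":-0.0065,"tz":0.0005,"ax":0,"ay":0,"az":0,"hand":1},{"tx":0,"ty":-0.0065,"tz":0.0008,"ax":0,"ay":0,"az":0,"hand":1}]'
python3 -c "
from h import *
to([.545,-.285,.230],.0245);print(arm.get_obs()['moment'])"
```

```text
t: 11.72
eef_pos: [0.5459, -0.2868, 0.2322]
orientation: [[-0.025, 1.0, 0.002], [1.0, 0.025, -0.002], [-0.002, 0.002, -1.0]]
ft_force: [1.0, -2.8, 5.0]
width: 0.0043
t: 11.97
eef_pos: [0.527, -0.2875, 0.2312]
orientation: [[-0.025, 1.0, 0.005], [1.0, 0.025, -0.002], [-0.002, 0.005, -1.0]]
ft_force: [2.5, -4.0, 5.3]
width: 0.0041
t 11.97 q [-6.070e-01  2.290e-01 -8.700e-02  1.249e+00  1.000e-03  9.380e-01] p [ 0.527  -0.2875  0.2312] w 0.0041
tool shift [0.0021 0.0181 0.0013]
tool y yaw 0.0249 tilt [ 0.0047 -0.0022] az 0.0004
[-0.87667221 -0.76062755 -0.08274681]
```

```bash
python3 -m jog '[{"tx":0,"ty":-0.0065,"tz":0,"ax":0,"ay":0,"az":0,"hand":1},{"tx":0,"ty":-0.0064,"tz":0.0008,"ax":0,"ay":0,"az":0,"hand":1},{"tx":0,"ty":-0.0064,"tz":0.0016,"ax":0,"ay":0,"az":0,"hand":1},{"tx":0,"ty":-0.0063,"tz":0.002,"ax":0,"ay":0,"az":0,"hand":1},{"tx":0,"ty":-0.0062,"tz":0.0023,"ax":0,"ay":0,"az":0,"hand":1},{"tx":0,"ty":0,"tz":0,"ax":0,"ay":0,"az":0,"hand":1}]'
python3 - <<'E'
from h import *
import cv2
print(arm.get_obs()['moment'])
im=eyes.camera("side")[:,:,::-1]; cv2.imwrite("pics/side7.png",cv2.resize(im[220:370,230:380],None,fx=4,fy=4,interpolation=2))
E
```

```text
t: 12.47
eef_pos: [0.49, -0.2872, 0.2221]
orientation: [[-0.024, 1.0, -0.007], [1.0, 0.024, -0.0], [-0.0, -0.007, -1.0]]
ft_force: [-3.6, -3.8, 4.8]
width: 0.0046
[-0.92654904  0.61385223 -0.05708771]
```

View pics/side7.png

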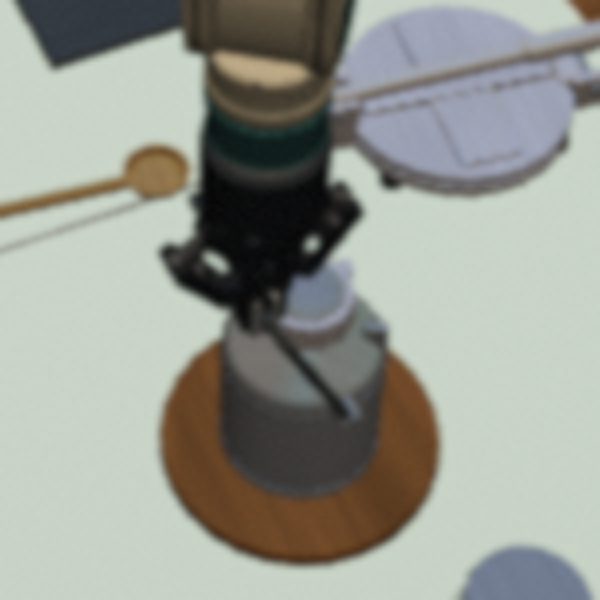

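The bail leans to -x and the can stands centred on the board. I'll open and rise slowly.

```bash
python3 -m jog '[{"tx":0,"ty":0,"tz":0,"ax":0,"ay":0,"az":0,"hand":0.5},{"tx":0,"ty":0,"tz":0,"ax":0,"ay":0,"az":0,"hand":0},{"tx":0,"ty":0,"tz":0,"ax":0,"ay":0,"az":0,"hand":0},{"tx":0,"ty":0,"tz":0,"ax":0,"ay":0,"az":0,"hand":0},{"tx":0,"ty":0,"tz":0,"ax":0,"ay":0,"az":0,"hand":0}]'
python3 -m jog '[{"tx":0,"ty":0,"tz":-0.005,"ax":0,"ay":0,"az":0,"hand":0},{"tx":0,"ty":0,"tz":-0.01,"ax":0,"ay":0,"az":0,"hand":0},{"tx":0,"ty":0,"tz":-0.015,"ax":0,"ay":0,"az":0,"hand":0},{"tx":0,"ty":0,"tz":-0.015,"ax":0,"ay":0,"az":0,"hand":0},{"tx":0,"ty":0,"tz":-0.015,"ax":0,"ay":0,"az":0,"hand":0},{"tx":0,"ty":0,"tz":0,"ax":0,"ay":0,"az":0,"hand":0},{"tx":0,"ty":0,"tz":0,"ax":0,"ay":0,"az":0,"hand":0}]'
python3 - <<'E'
from h import *
import cv2
to([.545,-.248,.25],2.22)
for n,(x,y) in dict(side=(230,220),top=(310,150)).items():
    im=eyes.camera(n)[:,:,::-1]; cv2.imwrite(f"pics/{n}8.png",cv2.resize(im[y:y+150,x:x+150],None,fx=4,fy=4,interpolation=2))
E
```

```text
t: 12.93
eef_pos: [0.4932, -0.2865, 0.222]
orientation: [[-0.026, 1.0, -0.002], [1.0, 0.026, 0.002], [0.002, -0.002, -1.0]]
ft_force: [-0.0, 1.1, 0.2]
width: 0.0649
t: 13.52
eef_pos: [0.4946, -0.2879, 0.2848]
orientation: [[-0.025, 1.0, 0.003], [1.0, 0.025, -0.002], [-0.002, 0.003, -1.0]]
ft_force: [0.4, -0.1, -0.0]
width: 0.0855
t 13.52 q [-0.64   0.157 -0.063  1.347  0.     0.906] p [ 0.4946 -0.2879  0.2848] w 0.0855
tool shift [0.0387 0.0512 0.0349]
tool y yaw 0.0251 tilt [ 0.0029 -0.002 ] az -2.1949
```

View pics/side8.png

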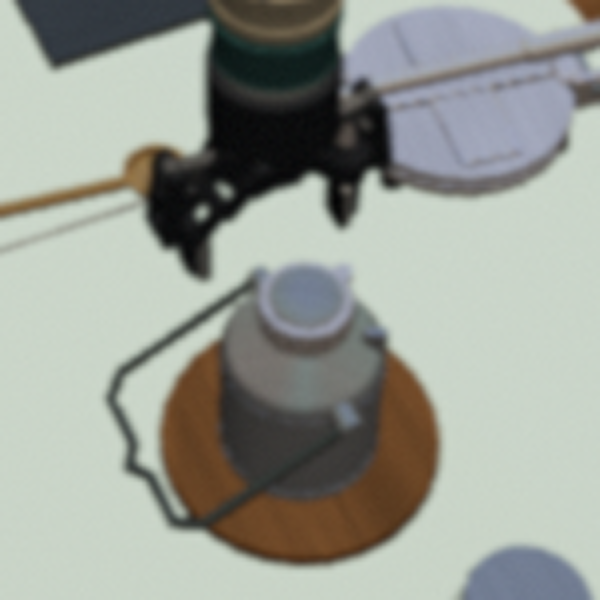

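View pics/top8.png

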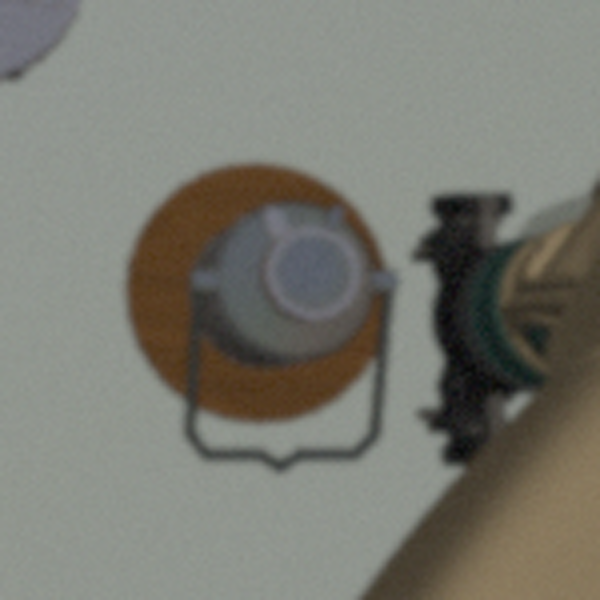

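Run:
```python
from h import *
print("lid top cam",ray("top",388,217.3,.176),"side",ray("side",305.5,295,.178))
a,b=ray("top",361.2,219.4,.117),ray("top",406.2,220.2,.117); print("ears",a,b,(a+b)/2, np.arctan2(a[1]-b[1],a[0]-b[0])-np.pi/2)
print("pointer",ray("top",310+273/4,150+215/4,.153)," mark",ray("top",310+337/4,150+214/4,.144))
for n in("side","top"): print(proj(n,[.545,-.249,.176]),proj(n,[.545+.046,-.249-.024,.144]),proj(n,[.545+.046,-.249+.026,.144]))
```

```text
lid top cam [ 0.54363373 -0.24943117  0.176     ] side [ 0.53810039 -0.25539114  0.178     ]
ears [ 0.54264519 -0.18958081  0.117     ] [ 0.54337027 -0.31410784  0.117     ] [ 0.54300773 -0.25184433  0.117     ] 0.005822588364245762
pointer [ 0.58250232 -0.22917606  0.153     ]  mark [ 0.58550739 -0.27460174  0.144     ]
[[306.78430475 292.78276802]] [[325.95845643 301.17139038]] [[317.42169711 287.33860756]]
[[387.83042441 216.78081708]] [[393.63569124 201.49506757]] [[375.22967058 201.08139084]]
```

```bash
python3 -m jog '[{"tx":0.018,"ty":0.025,"tz":0,"ax":0,"ay":0,"az":0,"hand":0},{"tx":0.0187,"ty":0.0244,"tz":0,"ax":0,"ay":0,"az":0,"hand":0},{"tx":0,"ty":0,"tz":0,"ax":0,"ay":0,"az":-0.12,"hand":0},{"tx":0,"ty":0,"tz":0,"ax":0,"ay":0,"az":-0.12,"hand":0},{"tx":0,"ty":0,"tz":0,"ax":0,"ay":0,"az":-0.12,"hand":0},{"tx":0,"ty":0,"tz":0,"ax":0,"ay":0,"az":-0.12,"hand":0},{"tx":0,"ty":0,"tz":0,"ax":0,"ay":0,"az":-0.12,"hand":0},{"tx":0,"ty":0,"tz":0,"ax":0,"ay":0,"az":-0.12,"hand":0}]'
python3 -m jog '[{"tx":0,"ty":0,"tz":0,"ax":0,"ay":0,"az":-0.12,"hand":0},{"tx":0,"ty":0,"tz":0,"ax":0,"ay":0,"az":-0.12,"hand":0},{"tx":0,"ty":0,"tz":0,"ax":0,"ay":0,"az":-0.12,"hand":0},{"tx":0,"ty":0,"tz":0,"ax":0,"ay":0,"az":-0.12,"hand":0},{"tx":0,"ty":0,"tz":0,"ax":0,"ay":0,"az":-0.12,"hand":0},{"tx":0,"ty":0,"tz":0,"ax":0,"ay":0,"az":-0.12,"hand":0},{"tx":0,"ty":0,"tz":0,"ax":0,"ay":0,"az":-0.12,"hand":0},{"tx":0,"ty":0,"tz":0,"ax":0,"ay":0,"az":-0.12,"hand":0}]'
python3 -m jog '[{"tx":0,"ty":0,"tz":0,"ax":0,"ay":0,"az":-0.12,"hand":0},{"tx":0,"ty":0,"tz":0,"ax":0,"ay":0,"az":-0.12,"hand":0},{"tx":0,"ty":0,"tz":0,"ax":0,"ay":0,"az":-0.12,"hand":0},{"tx":0,"ty":0,"tz":0,"ax":0,"ay":0,"az":-0.12,"hand":0},{"tx":0,"ty":0,"tz":0,"ax":0,"ay":0,"az":0,"hand":0},{"tx":0,"ty":0,"tz":0,"ax":0,"ay":0,"az":0,"hand":0}]'
python3 - <<'E'
from h import *
import cv2
to([.543,-.25,.2],2.20)
for z in (.2848,.2978): print(proj("side",[[.4946-.048,-.289,z],[.4946+.048,-.287,z]]))
im=eyes.camera("side")[:,:,::-1]; cv2.imwrite(f"pics/side9.png",cv2.resize(im[220:370,230:380],None,fx=4,fy=4,interpolation=2))
E
```

```text
t: 14.28
eef_pos: [0.5415, -0.2489, 0.2814]
orientation: [[-0.682, 0.731, -0.002], [0.731, 0.682, 0.001], [0.003, -0.001, -1.0]]
ft_force: [0.7, -0.9, 0.0]
width: 0.085
t: 14.95
eef_pos: [0.5415, -0.249, 0.2814]
orientation: [[-0.99, -0.14, -0.002], [-0.14, 0.99, 0.002], [0.002, 0.002, -1.0]]
ft_force: [0.4, 0.1, 0.6]
width: 0.0857
t: 15.45
eef_pos: [0.5417, -0.2491, 0.2819]
orientation: [[-0.819, -0.574, -0.002], [-0.574, 0.819, 0.001], [0.001, 0.002, -1.0]]
ft_force: [1.0, -1.0, 0.4]
width: 0.0857
t 15.45 q [-0.539  0.205 -0.011  1.357 -0.    -1.151] p [ 0.5417 -0.2491  0.2819] w 0.0857
tool shift [-0.0006 -0.0017  0.0819]
tool y yaw 2.182 tilt [-0.0018  0.001 ] az -0.018
[[278.36231272 290.88754732]
 [314.42589846 277.37873288]]
[[278.34925168 287.50385157]
 [314.67836647 273.9711986 ]]
```

View pics/side9.png

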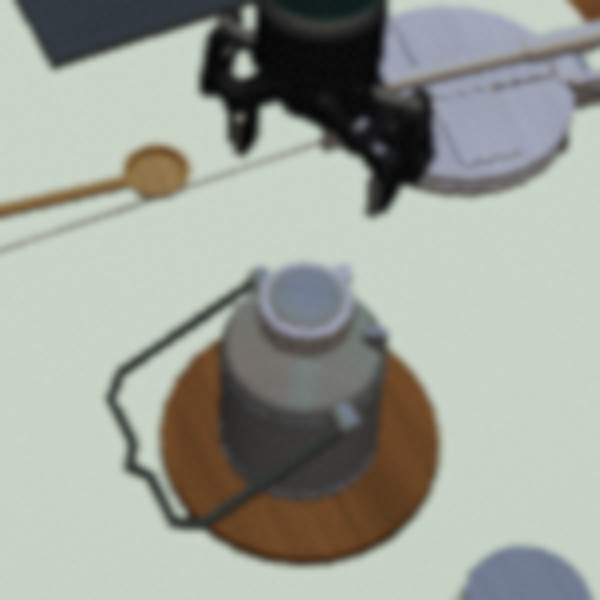

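```bash
python3 -m jog '[{"tx":-0.0006,"ty":-0.0017,"tz":0.02,"ax":0,"ay":0,"az":0,"hand":0},{"tx":0,"ty":0,"tz":0.03,"ax":0,"ay":0,"az":0,"hand":0},{"tx":0,"ty":0,"tz":0.025,"ax":0,"ay":0,"az":0,"hand":0},{"tx":0,"ty":0,"tz":0.02,"ax":0,"ay":0,"az":0,"hand":0},{"tx":0,"ty":0,"tz":0.015,"ax":0,"ay":0,"az":0,"hand":0},{"tx":0,"ty":0,"tz":0.01,"ax":0,"ay":0,"az":0,"hand":0},{"tx":0,"ty":0,"tz":0,"ax":0,"ay":0,"az":0,"hand":0},{"tx":0,"ty":0,"tz":0,"ax":0,"ay":0,"az":0,"hand":0}]'
python3 - <<'E'
from h import *
import cv2
to([.543,-.25,.146],2.18)
for n,(x,y) in dict(side=(250,240),top=(330,150)).items():
    im=eyes.camera(n)[:,:,::-1]; cv2.imwrite(f"pics/{n}10.png",cv2.resize(im[y:y+100,x:x+100],None,fx=6,fy=6,interpolation=2))
E
```

```text
t: 16.17
eef_pos: [0.5434, -0.2503, 0.1628]
orientation: [[-0.818, -0.576, -0.001], [-0.576, 0.818, 0.0], [0.0, 0.001, -1.0]]
ft_force: [0.6, -0.7, -0.5]
width: 0.0851
t 16.17 q [-0.54   0.274 -0.179  1.119 -0.    -1.153] p [ 0.5434 -0.2503  0.1628] w 0.0851
tool shift [0.0002 0.0005 0.0168]
tool y yaw 2.1841 tilt [-0.0008  0.0005] az 0.0041
```

View pics/side10.png

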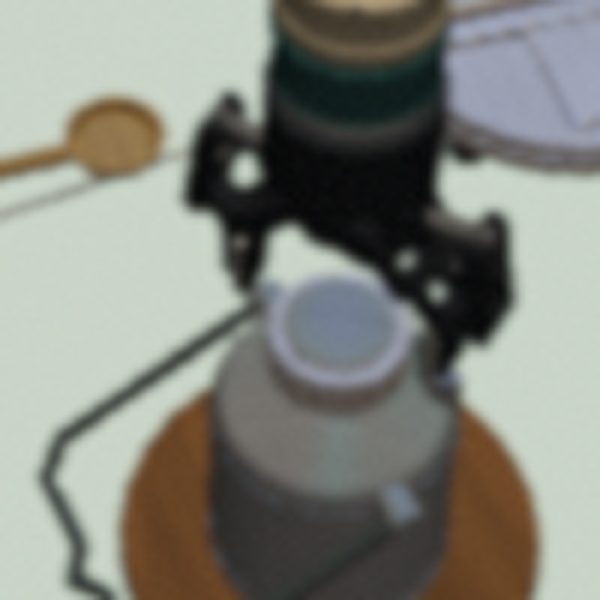

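View pics/top10.png

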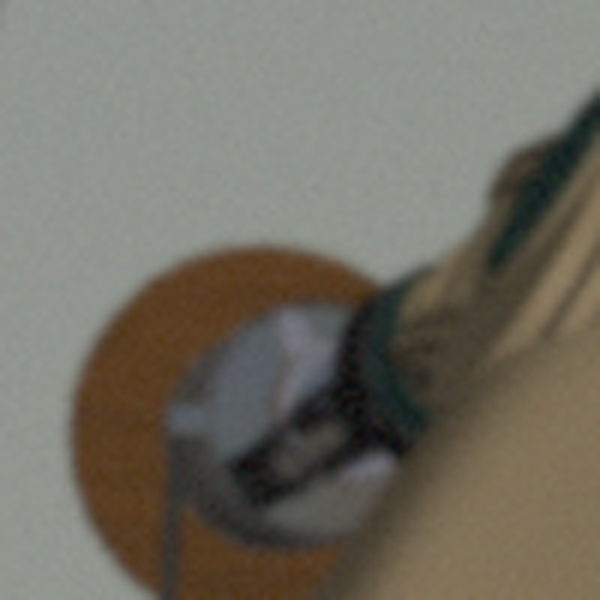

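```bash
python3 -m jog '[{"tx":0,"ty":0,"tz":0.006,"ax":0,"ay":0,"az":0,"hand":0},{"tx":0,"ty":0,"tz":0.005,"ax":0,"ay":0,"az":0,"hand":0},{"tx":0,"ty":0,"tz":0.004,"ax":0,"ay":0,"az":0,"hand":0},{"tx":0,"ty":0,"tz":0.001,"ax":0,"ay":0,"az":0,"hand":0},{"tx":0,"ty":0,"tz":0,"ax":0,"ay":0,"az":0,"hand":0},{"tx":0,"ty":0,"tz":0,"ax":0,"ay":0,"az":0,"hand":0}]'
python3 -m jog '[{"tx":0,"ty":0,"tz":0,"ax":0,"ay":0,"az":0,"hand":0.15},{"tx":0,"ty":0,"tz":0,"ax":0,"ay":0,"az":0,"hand":0.25},{"tx":0,"ty":0,"tz":0,"ax":0,"ay":0,"az":0,"hand":0.35},{"tx":0,"ty":0,"tz":0,"ax":0,"ay":0,"az":0,"hand":0.5},{"tx":0,"ty":0,"tz":0,"ax":0,"ay":0,"az":0,"hand":0.5},{"tx":0,"ty":0,"tz":0,"ax":0,"ay":0,"az":0,"hand":0.5}]' 30
```

```text
t: 16.77
eef_pos: [0.5436, -0.2504, 0.1469]
orientation: [[-0.817, -0.576, -0.0], [-0.576, 0.817, 0.0], [0.0, 0.0, -1.0]]
ft_force: [1.1, 0.6, -0.3]
width: 0.0852
t: 17.27
eef_pos: [0.5436, -0.2501, 0.1475]
orientation: [[-0.817, -0.576, 0.0], [-0.576, 0.817, 0.0], [-0.0, 0.0, -1.0]]
ft_force: [-2.6, 3.3, 5.2]
width: 0.0609
```

```bash
python3 -m jog '[{"tx":0,"ty":0,"tz":0,"ax":0,"ay":0,"az":0.02,"hand":0.5},{"tx":0,"ty":0,"tz":0,"ax":0,"ay":0,"az":0.04,"hand":0.5},{"tx":0,"ty":0,"tz":0,"ax":0,"ay":0,"az":0.05,"hand":0.5},{"tx":0,"ty":0,"tz":0,"ax":0,"ay":0,"az":0.05,"hand":0.5},{"tx":0,"ty":0,"tz":0,"ax":0,"ay":0,"az":0.05,"hand":0.5},{"tx":0,"ty":0,"tz":0,"ax":0,"ay":0,"az":0.05,"hand":0.5},{"tx":0,"ty":0,"tz":0,"ax":0,"ay":0,"az":0.05,"hand":0.5},{"tx":0,"ty":0,"tz":0,"ax":0,"ay":0,"az":0.05,"hand":0.5}]'
python3 -m jog '[{"tx":0,"ty":0,"tz":0,"ax":0,"ay":0,"az":0.05,"hand":0.5},{"tx":0,"ty":0,"tz":0,"ax":0,"ay":0,"az":0.05,"hand":0.5},{"tx":0,"ty":0,"tz":0,"ax":0,"ay":0,"az":0.05,"hand":0.5},{"tx":0,"ty":0,"tz":0,"ax":0,"ay":0,"az":0.05,"hand":0.5},{"tx":0,"ty":0,"tz":0,"ax":0,"ay":0,"az":0.05,"hand":0.5},{"tx":0,"ty":0,"tz":0,"ax":0,"ay":0,"az":0.05,"hand":0.5},{"tx":0,"ty":0,"tz":0,"ax":0,"ay":0,"az":0.05,"hand":0.5},{"tx":0,"ty":0,"tz":0,"ax":0,"ay":0,"az":0.05,"hand":0.5}]'
python3 - <<'E'
from h import *
import cv2
to([.543,-.25,.146],2.184-1.15); print(arm.get_obs()['ft_force'].round(1),arm.get_obs()['moment'].round(2))
for n,(x,y) in dict(side=(250,240),top=(330,150)).items():
    im=eyes.camera(n)[:,:,::-1]; cv2.imwrite(f"pics/{n}11.png",cv2.resize(im[y:y+100,x:x+100],None,fx=6,fy=6,interpolation=2))
E
```

```text
t: 17.93
eef_pos: [0.5449, -0.2509, 0.1475]
orientation: [[-0.968, -0.249, 0.003], [-0.249, 0.968, -0.001], [-0.002, -0.002, -1.0]]
ft_force: [0.6, 2.7, 2.5]
width: 0.061
t: 18.6
eef_pos: [0.5449, -0.2512, 0.1474]
orientation: [[-0.989, 0.148, 0.002], [0.148, 0.989, -0.002], [-0.003, -0.001, -1.0]]
ft_force: [1.3, 1.1, 2.9]
width: 0.0609
t 18.6 q [-0.54   0.286 -0.197  1.085 -0.    -0.391] p [ 0.5449 -0.2512  0.1474] w 0.0609
tool shift [0.0021 0.0009 0.0014]
tool y yaw 1.4225 tilt [ 0.0025 -0.0017] az 0.3885
[1.3 1.1 2.9] [ 0.05 -0.14  0.07]
```

View pics/side11.png

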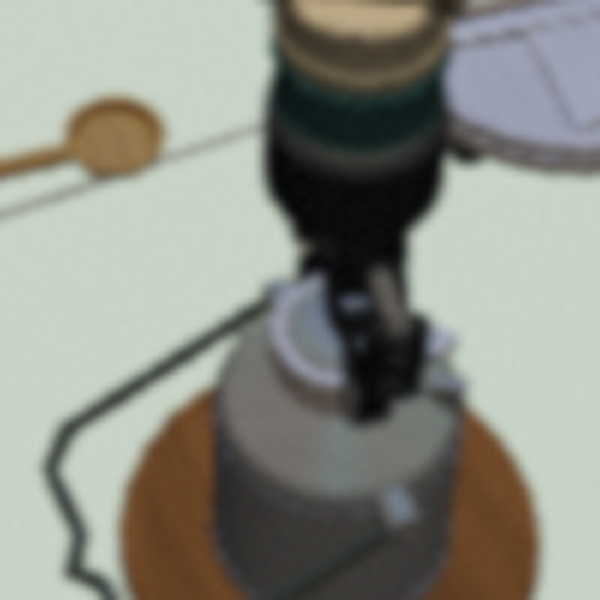

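View pics/top11.png

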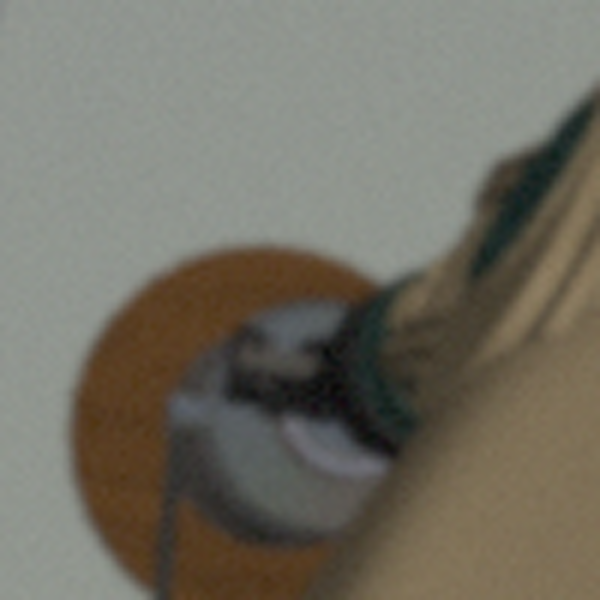

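```bash
python3 -m jog '[{"tx":0,"ty":0,"tz":0,"ax":0,"ay":0,"az":0.05,"hand":0.5},{"tx":0,"ty":0,"tz":0,"ax":0,"ay":0,"az":0.05,"hand":0.5},{"tx":0,"ty":0,"tz":0,"ax":0,"ay":0,"az":0.05,"hand":0.5},{"tx":0,"ty":0,"tz":0,"ax":0,"ay":0,"az":0.05,"hand":0.5},{"tx":0,"ty":0,"tz":0,"ax":0,"ay":0,"az":0.05,"hand":0.5},{"tx":0,"ty":0,"tz":0,"ax":0,"ay":0,"az":0.05,"hand":0.5},{"tx":0,"ty":0,"tz":0,"ax":0,"ay":0,"az":0.04,"hand":0.5},{"tx":0,"ty":0,"tz":0,"ax":0,"ay":0,"az":0,"hand":0.5}]'
python3 -m jog '[{"tx":0,"ty":0,"tz":0,"ax":0,"ay":0,"az":0.02,"hand":0.5},{"tx":0,"ty":0,"tz":0,"ax":0,"ay":0,"az":0,"hand":0.5},{"tx":0,"ty":0,"tz":0,"ax":0,"ay":0,"az":0,"hand":0.5}]'
python3 - <<'E'
from h import *
import cv2
to([.543,-.25,.146],2.184-1.15); print(arm.get_obs()['ft_force'].round(1),arm.get_obs()['moment'].round(2))
im=eyes.camera("side")[:,:,::-1]; cv2.imwrite(f"pics/side12.png",cv2.resize(im[270:330,280:340],None,fx=10,fy=10,interpolation=2))
E
```

```text
t: 19.37
eef_pos: [0.5447, -0.2513, 0.1475]
orientation: [[-0.884, 0.467, 0.002], [0.467, 0.884, -0.002], [-0.003, -0.001, -1.0]]
ft_force: [1.3, -0.7, 1.9]
width: 0.0607
t: 19.62
eef_pos: [0.5445, -0.2512, 0.1475]
orientation: [[-0.875, 0.484, 0.002], [0.484, 0.875, -0.002], [-0.002, -0.001, -1.0]]
ft_force: [2.6, -1.7, 2.5]
width: 0.0609
t 19.62 q [-0.54   0.286 -0.197  1.086 -0.    -0.034] p [ 0.5445 -0.2512  0.1475] w 0.0609
tool shift [0.0019 0.0004 0.0015]
tool y yaw 1.0654 tilt [ 0.0016 -0.0016] az 0.0314
[ 2.6 -1.7  2.5] [-0.39 -0.37 -0.01]
```

View pics/side12.png

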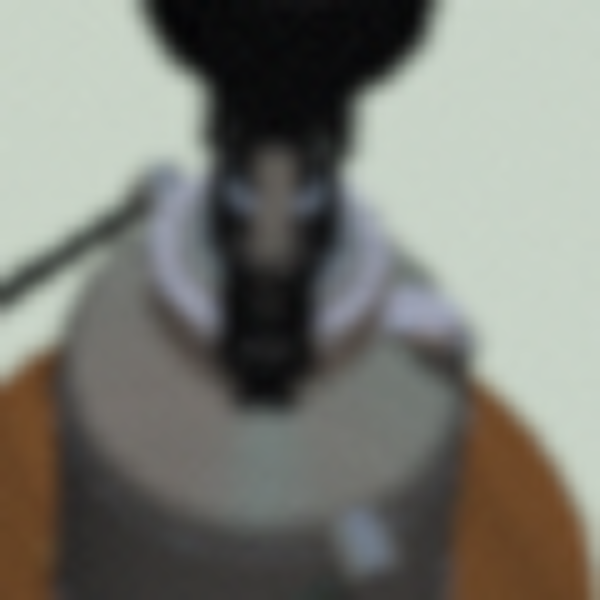

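The pointer at (430,315) now lies over the mark at (455,350), after a turn of 1.12 rad. I'll add the last 0.03, then open and back off to check.

```bash
python3 -m jog '[{"tx":0,"ty":0,"tz":0,"ax":0,"ay":0,"az":0.03,"hand":0.5},{"tx":0,"ty":0,"tz":0,"ax":0,"ay":0,"az":0,"hand":0.5},{"tx":0,"ty":0,"tz":0,"ax":0,"ay":0,"az":0,"hand":0.5}]'
python3 -m jog '[{"tx":0,"ty":0,"tz":0,"ax":0,"ay":0,"az":0,"hand":0},{"tx":0,"ty":0,"tz":0,"ax":0,"ay":0,"az":0,"hand":0},{"tx":0,"ty":0,"tz":0,"ax":0,"ay":0,"az":0,"hand":0},{"tx":0,"ty":0,"tz":-0.01,"ax":0,"ay":0,"az":0,"hand":0},{"tx":0,"ty":0,"tz":-0.02,"ax":0,"ay":0,"az":0,"hand":0},{"tx":0,"ty":0,"tz":-0.03,"ax":0,"ay":0,"az":0,"hand":0},{"tx":0,"ty":0,"tz":-0.04,"ax":0,"ay":0,"az":0,"hand":0},{"tx":0,"ty":0,"tz":-0.03,"ax":0,"ay":0,"az":0,"hand":0}]'
python3 -m jog '[{"tx":0.02,"ty":-0.01,"tz":0,"ax":0,"ay":0,"az":0,"hand":0},{"tx":0.03,"ty":-0.015,"tz":0,"ax":0,"ay":0,"az":0,"hand":0},{"tx":0.03,"ty":-0.015,"tz":0,"ax":0,"ay":0,"az":0,"hand":0},{"tx":0.03,"ty":-0.015,"tz":0,"ax":0,"ay":0,"az":0,"hand":0},{"tx":0.02,"ty":-0.01,"tz":0,"ax":0,"ay":0,"az":0,"hand":0},{"tx":0,"ty":0,"tz":0,"ax":0,"ay":0,"az":0,"hand":0},{"tx":0,"ty":0,"tz":0,"ax":0,"ay":0,"az":0,"hand":0}]'
python3 - <<'E'
from h import *
import cv2
to([.543,-.25,.146],2.184-1.15)
for n,(x,y) in dict(side=(270,260),top=(355,180)).items():
    im=eyes.camera(n)[:,:,::-1]; cv2.imwrite(f"pics/{n}13f.png",im); cv2.imwrite(f"pics/{n}13.png",cv2.resize(im[y:y+70,x:x+70],None,fx=8,fy=8,interpolation=2))
E
```

```text
t: 19.92
eef_pos: [0.5443, -0.251, 0.1476]
orientation: [[-0.86, 0.51, 0.001], [0.51, 0.86, -0.001], [-0.002, -0.0, -1.0]]
ft_force: [1.5, -1.3, 4.4]
width: 0.0614
t: 20.58
eef_pos: [0.5434, -0.2502, 0.2798]
orientation: [[-0.86, 0.51, 0.0], [0.51, 0.86, -0.0], [-0.0, 0.0, -1.0]]
ft_force: [1.2, -0.3, 0.6]
width: 0.0853
t: 21.17
eef_pos: [0.3978, -0.2397, 0.2776]
orientation: [[-0.859, 0.511, 0.001], [0.511, 0.859, -0.0], [-0.001, 0.0, -1.0]]
ft_force: [0.3, 0.3, -0.7]
width: 0.0853
t 21.17 q [-0.682 -0.034 -0.283  1.322  0.    -0.145] p [ 0.3978 -0.2397  0.2776] w 0.0853
tool shift [-0.1299  0.0654  0.1317]
tool y yaw 1.0339 tilt [ 0.0008 -0.0002] az -0.0001
```

View pics/side13.png

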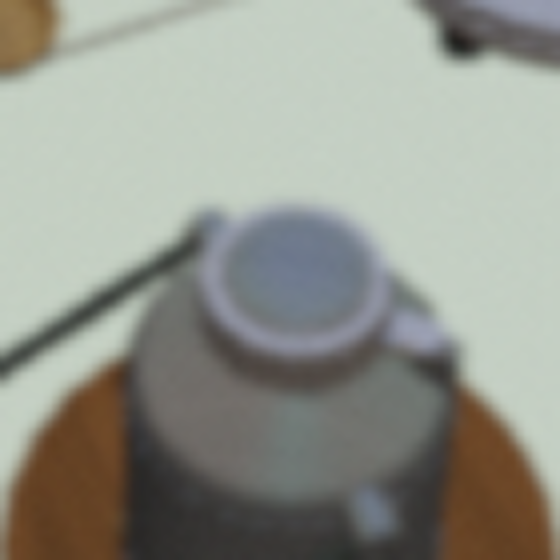

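View pics/top13.png

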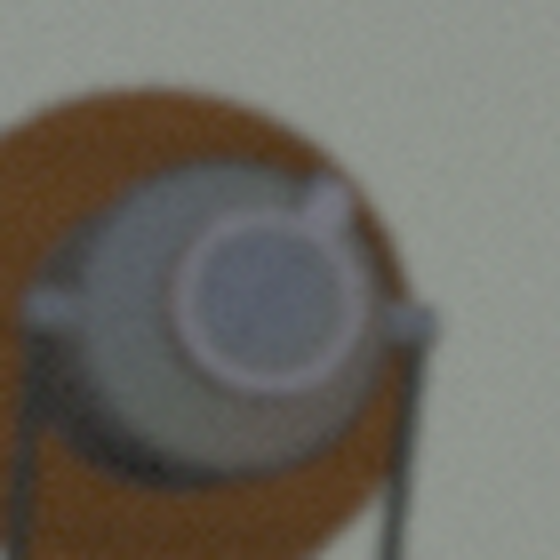

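Run:
```python
from h import *
f=lambda u,v,z:ray("top",355+u/8-.44,180+v/8-.44,z)
a,b=f(48,307,.118),f(412,323,.118); yaw=np.arctan2(a[1]-b[1],a[0]-b[0])-np.pi/2
c=(a+b)/2; l=f(271,299,.174); print("ears mid",c,"yaw",yaw,"lid",l)
for u,v in((333,180),(327,205)):
    p=f(u,v,.156)
    for cc in(c,l): d=p-cc; an=np.arctan2(d[1],d[0]); print(np.degrees(an),np.hypot(*d[:2]),"ring",1.15-np.radians(30)+yaw-an-1.15+1.15-0)
ctr=np.array([.544,-.2505])
for yaw in (0,-.03,-.06):
  for r in (1.05,1.15,1.25):
    an=-np.radians(30)+1.15-r+yaw; P=[ctr[0]+.053*np.cos(an),ctr[1]+.053*np.sin(an),.156]
    print(yaw,r,((proj("top",P)-[355-.44,180-.44])*8).round(),((proj("side",P)-[270-.44,260-.44])*8).round())
```

```text
ears mid [ 0.54529524 -0.2505373   0.118     ] yaw -0.02068296495042099 lid [ 0.54485592 -0.25107355  0.174     ]
-31.63497703713126 0.04989640916712466 ring 1.1578527675420212
-30.847627461269123 0.04999390173818958 ring 1.1441109250790458
-35.343706167162345 0.04158150908551234 ring 1.2225823019256885
-34.392000115259556 0.041635393367636206 ring 1.2059718978088285
0 1.05 [[320. 166.]] [[456. 308.]]
0 1.15 [[334. 174.]] [[456. 321.]]
0 1.25 [[347. 183.]] [[455. 334.]]
-0.03 1.05 [[324. 168.]] [[456. 312.]]
-0.03 1.15 [[338. 176.]] [[456. 325.]]
-0.03 1.25 [[351. 185.]] [[454. 338.]]
-0.06 1.05 [[328. 171.]] [[456. 316.]]
-0.06 1.15 [[342. 179.]] [[455. 329.]]
-0.06 1.25 [[355. 188.]] [[453. 342.]]
```

Run:
```python
from h import *
import cv2
# subpixel: refine using full-res crops w/ overlay outlines of pointer at r, yaw -.02
out=[]
for n,(x,y) in dict(side=(300,285),top=(380,190)).items():
    im=cv2.imread(f"pics/{n}13f.png"); s=14
    base=cv2.resize(im[y:y+28,x:x+28],None,fx=s,fy=s,interpolation=2)
    base=cv2.convertScaleAbs(base,alpha=1.3)
    for r,col in ((None,0),(1.05,(0,0,255)),(1.15,(0,255,0)),(1.25,(255,0,0))):
        b=base.copy()
        if r:
            an=-np.radians(30)+1.15-r-.02; R=np.array([[np.cos(an),-np.sin(an)],[np.sin(an),np.cos(an)]])
            L=np.array([[.031,.007],[.053,.004],[.053,-.004],[.031,-.007]])@R.T+[.5445,-.2508]
            P=proj(n,np.c_[L,np.full(4,.156)]); P=((P+.5-[x,y])*s).astype(int); cv2.polylines(b,[P],True,col,1)
        out.append(b)
    
im=np.vstack([np.hstack(out[:4]),np.hstack(out[4:])]); cv2.imwrite("pics/ov13.png",cv2.resize(im,(800,400),interpolation=3))
```

```text
(no output)
```

View pics/ov13.png

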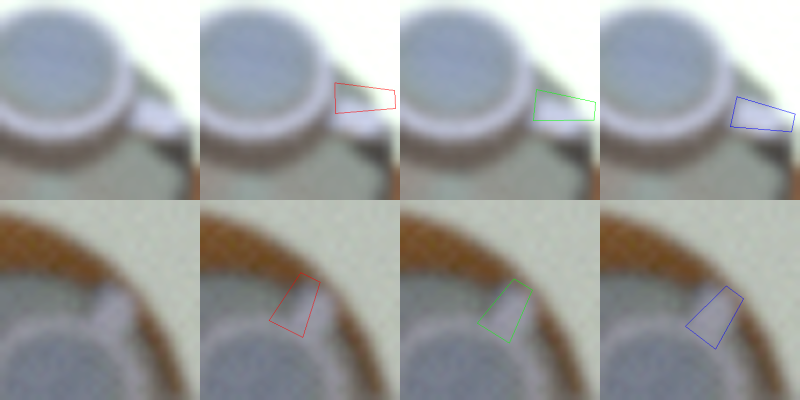

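View pics/top13f.png

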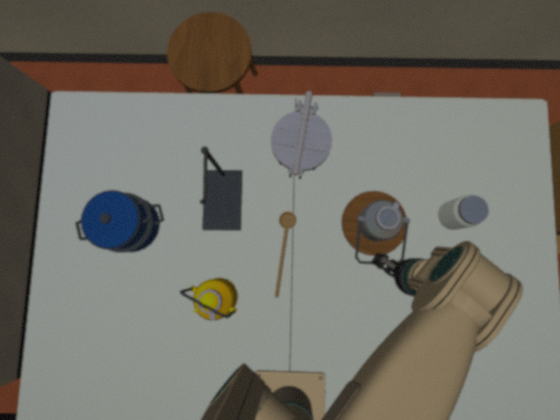

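Run:
```python
from h import *
import cv2
# can mark position vs now: same-size crops, before and after
a=cv2.imread("pics/side8.png"); b=cv2.imread("pics/side13f.png")
b=cv2.resize(b[220:370,230:380],None,fx=4,fy=4,interpolation=2)
y,x=240,220
cv2.imwrite("pics/cmp.png",np.hstack([cv2.resize(i[y:y+200,x:x+200],None,fx=2,fy=2) for i in(a,b)]))
```

```text
(no output)
```

View pics/cmp.png

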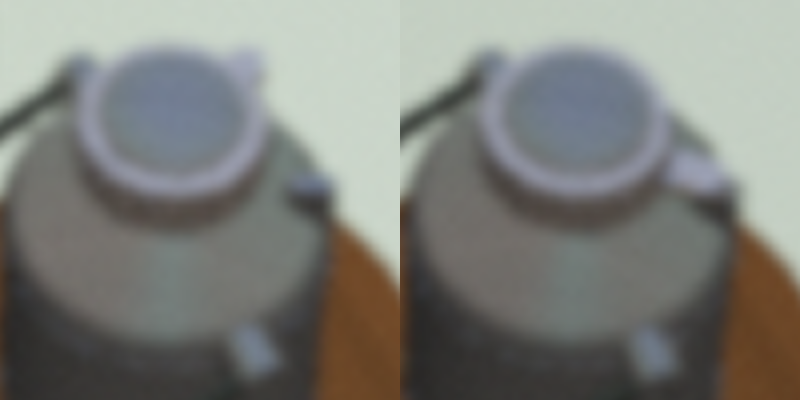

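The top view shows every bystander where it was, and the can on the board. The pointer covers the mark, with only the mark's outer end showing beyond it at (735,190). The gripper is clear and high, so I'll hand in.

```bash
python3 -c "
from workcell import workorder
print(workorder.hand_in())"
```

```text
the job is handed in; nothing more can be done
None
```

The milk can now stands upright on the round board, off the hook, with the lock ring turned onto the locked mark. I handed the job in about 21 s into the run, and the hand-in gave no verdict.

**What I did:** I gripped the bail on its -y side at 100 to 110 N, lifted the can about 50 mm and drew it 100 mm clear of the hook. I then set it on the board, leaned the bail towards -x and let go, so it fell to its stop. Last, I gripped the ring and turned it 1.15 rad clockwise, then opened the gripper and backed away.

**What the last checks showed:**
- **Position:** the can's axis is about 2 to 4 mm from the board's centre and it looks upright in both views.
- **Ring:** the pointer lies over the mark. The top view puts the ring at 1.14 to 1.22 rad, depending on the points used. The bail ears suggest the can turned about 0.03 rad with the ring, which would make the real turn about 1.12 rad. Both are inside the 1.05 to 1.25 range.
- **Bystanders:** the press, pots, jar, spoon and yellow can look unmoved in the top view.

**What disagreed:**
- **Side camera:** it sits about 2 pixels off the top camera, so I relied mainly on the top view.
- **Grip width:** the gripper read 4 to 5 mm on the 8 mm bail. I checked the hold with a small test lift, and it held.

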